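# Load the imaging dock and set up its reference plate

## Task

Get the imaging dock ready for a run: slide every black cassette on the bench fully home into a bay of its own, so that its end is flush with the dock's front, and lean the grey-step reference plate lengthwise on the little easel, printed side up, flat against the sloped backstop with its lower edge resting on the ledge and centred sideways. When all of that is in place, press the green start button all the way down and let it go; leave everything else on the bench where it is.

Things in the scene. Friction and masses are not known exactly. Their poses are not given: they have to be found in the camera images.
- dock: White fixed dock, left. Origin: bench height, mid front face; x into the bays, y left, z up. Body x 0 to 125 mm, y +-121, top 41. Floor 6 mm thick; from each bay a tongue of it, 34 mm wide, sticks out 50 mm in front. Three bays, mouths to the robot, 76 mm apart, each 62 mm wide, 18 high (z 6 to 24), 112 deep to a back stop; mouth edges rounded (14 mm partitions with round noses).
- plate: Reference plate: white rigid slab 110x60x10 mm (x, y, z) with six grey steps on its upper face, lying face up on the bench. Origin: centre of its underside; x along its length, z up through the printed face. 0.12 kg. Either end may be the lower one.
- easel: Small grey easel fixed on the bench to the right, base 110x70x8 mm. Origin: centre of the base underside; its front (-x) roughly faces the robot.
- backstop: The easel's sloped face. Origin: where the centre of the plate's underside lies when its lower edge rests on the ledge, 56 mm above the bench. x up the slope (40 degrees from level, rising away from the robot), y sideways, z out of the face. Face x -55 to +48 mm, 40 mm wide (narrower than the plate: fingers may pass beside it); ledge at x = -55, 62 mm wide, standing 12 mm out of the face.
- start_button (a joint): Green start button on the dock's roof, pressed straight down: 0 released, 0.006 m fully down, a spring that takes 5 N at full travel and returns it.
- start_button_top (a point): Centre of the top of the green button (28 mm across).
- cassette0: Imaging cassette with blue end labels: flat black slab 110x58x14 mm (x, y, z), lying flat on the bench. Origin: centre of its underside; x along its length, z up. 0.15 kg. Both ends are alike, either may go in first, and it may go in any bay. May be absent.
- cassette1: Imaging cassette with orange end labels: flat black slab 110x58x14 mm (x, y, z), lying flat on the bench. Origin: centre of its underside; x along its length, z up. 0.15 kg. Both ends are alike, either may go in first, and it may go in any bay. May be absent.
- cassette2: Imaging cassette with yellow end labels: flat black slab 110x58x14 mm (x, y, z), lying flat on the bench. Origin: centre of its underside; x along its length, z up. 0.15 kg. Both ends are alike, either may go in first, and it may go in any bay. May be absent.
- bay0 (a point): Bay 0 of the dock (right as the robot sees it): point on its floor where the centre of a cassette's underside lies when fully home, end flush with the front face (56 mm inside the face, 6 mm above the bench; at the back stop a cassette is 1 mm further in). Axes as the dock's.
- bay1 (a point): Bay 1 of the dock (middle as the robot sees it): point on its floor where the centre of a cassette's underside lies when fully home, end flush with the front face (56 mm inside the face, 6 mm above the bench; at the back stop a cassette is 1 mm further in). Axes as the dock's.
- bay2 (a point): Bay 2 of the dock (left as the robot sees it): point on its floor where the centre of a cassette's underside lies when fully home, end flush with the front face (56 mm inside the face, 6 mm above the bench; at the back stop a cassette is 1 mm further in). Axes as the dock's.
- note_pad: Bystander, leave alone: yellow note pad 76x76x14 mm, beyond the easel. Origin: centre of its underside.
- film_box: Bystander, leave alone: lilac box of sealing film 62x108x62 mm, behind the dock. Origin: centre of its underside.
- black_tape: Bystander, leave alone: roll of black tape 58 mm across, 19 mm high, beyond the easel. Origin: centre of its underside.

How it is judged:
On the way, in this order (a step that is already met when the one before it is completed fails the run):
1. all cassettes present are home in bays and the plate leans on the easel (((x of cassette0 in the frame of bay0 between -0.004 and 0.004 m and y of cassette0 in the frame of bay0 between -0.004 and 0.004 m and z of cassette0 in the frame of bay0 between -0.004 and 0.005 m) or (x of cassette0 in the frame of bay1 between -0.004 and 0.004 m and y of cassette0 in the frame of bay1 between -0.004 and 0.004 m and z of cassette0 in the frame of bay1 between -0.004 and 0.005 m) or (x of cassette0 in the frame of bay2 between -0.004 and 0.004 m and y of cassette0 in the frame of bay2 between -0.004 and 0.004 m and z of cassette0 in the frame of bay2 between -0.004 and 0.005 m)) and ((x of cassette1 in the frame of bay0 between -0.004 and 0.004 m and y of cassette1 in the frame of bay0 between -0.004 and 0.004 m and z of cassette1 in the frame of bay0 between -0.004 and 0.005 m) or (x of cassette1 in the frame of bay1 between -0.004 and 0.004 m and y of cassette1 in the frame of bay1 between -0.004 and 0.004 m and z of cassette1 in the frame of bay1 between -0.004 and 0.005 m) or (x of cassette1 in the frame of bay2 between -0.004 and 0.004 m and y of cassette1 in the frame of bay2 between -0.004 and 0.004 m and z of cassette1 in the frame of bay2 between -0.004 and 0.005 m)) and ((x of cassette2 in the frame of bay0 between -0.004 and 0.004 m and y of cassette2 in the frame of bay0 between -0.004 and 0.004 m and z of cassette2 in the frame of bay0 between -0.004 and 0.005 m) or (x of cassette2 in the frame of bay1 between -0.004 and 0.004 m and y of cassette2 in the frame of bay1 between -0.004 and 0.004 m and z of cassette2 in the frame of bay1 between -0.004 and 0.005 m) or (x of cassette2 in the frame of bay2 between -0.004 and 0.004 m and y of cassette2 in the frame of bay2 between -0.004 and 0.004 m and z of cassette2 in the frame of bay2 between -0.004 and 0.005 m)) and x of plate in the frame of backstop between -0.006 and 0.01 m and y of plate in the frame of backstop between -0.012 and 0.012 m and z of plate in the frame of backstop between -0.003 and 0.004 m and angle between the z axis of plate and the z axis of backstop, either way round below 0.1 rad and angle between the x axis of plate and the x axis of backstop, either way round below 0.15 rad and angle between plate's own z axis and vertical below 1 rad), for 0.2 s.
2. then the start button is pressed all the way down (value of joint start_button above 0.0045 m), for 0.05 s.
At the end, for the whole second after the job is handed in: Each cassette present is within 4 mm of a bay's home point; the plate lies face up on the backstop, within 0.1 rad of its slope, 4 mm of its face, 12 mm sideways, -6 to +10 mm along it and lengthwise to 0.15 rad; all at rest, button released (all of step 1 and linear speed of each of cassette0, cassette1, cassette2, plate below 0.02 m/s and value of joint start_button below 0.0015 m); the robot touches nothing.
It fails at once if a bystander is moved more than 30 mm (distance of any of note_pad, film_box, black_tape from where it was at the start of the episode above 0.03 m).
Of cassette0, cassette1, cassette2 only 2 to 3 are there at a start; the rules pass over those that are not, and their reading is None.
At some moment in a run one of cassette0, cassette1, cassette2 may be knocked a few centimetres aside while the robot is not near it.
It also fails if it takes over 210 s, if anything falls off the work surface, if the arm or the gripper's body presses on something with over 40 N, if the wrist force passes 120 N, or if a joint passes its speed limit or range.

## Robot

A 6-joint arm with a two-finger parallel gripper is mounted at the origin on a cart in front of the work surface, level with it; the furniture and walls round the work are solid. World frame = base frame: x ahead of the robot, y to its left, z up, the work surface at z = 0. Lengths are in m, angles in rad, forces in N, time in s.
With the tool pointing down it reaches from about 0.3 to 0.775 m from the base axis. Payload 14.6 kg.
Tool frame: the origin (TCP) lies at the very end of the fingers, on their centre line; the grasp point (between the pads) lies 19 mm behind it; z points along the fingers, y is the line along which they close (so a half turn about z gives the same grasp; the last joint's range is limited). The gripper opens to 94 mm and grips with 3 to 60 N. Pads are 16 mm wide; open, the fingers measure 119 mm over their backs; the gripper's body (75 mm by 177 mm) begins 78 mm behind the grasp point.
Start: joints at [-1.417, 0.3, 1.521, -0, 1.321, -0.067], TCP at [0.12, -0.537, 0.205] pointing down, gripper open.
Joint ranges: [-3.03, 3.03], [-0.79, 2.21], [0.23, 2.52], [-1.04, 4.18], [0, 3.07], [-2.55, 2.55]. Speed limits (rad/s): [2.22, 2.22, 2.57, 3.14, 3.14, 3.14].

## Interface

Orientations are given as [roll, pitch, yaw] about the fixed x, y, z axes, in that order (R = Rz(yaw) Ry(pitch) Rx(roll)).
In Python, from station import * gives the robot as it stands.
- The arm moves only by the tool jog_arm, never from a script. Its argument "rows" is a list of rows, each a list of 3 entries, a list of its own where there are three numbers: the shift along the tool's x, y, z in m, then the turn about the tool's z in degrees, then the finger opening in m, from 0 to 0.094. A call has 1 to 12 rows; each row shifts and turns the commanded pose from where the row before left it, along the tool's axes as they then stand; what a row does not reach is not made up. A row lasts 1/12 s, in which the tool goes at most 41.7 mm and 7.16 degrees, less where a joint would pass 70% of its speed; a pose out of reach is approached as far as the arm can. A call is refused whole if a number of a shift passes 0.0417 or a number of a turn 7.16, either way. A call with a gripper value outside its range is refused whole. The fingers move at their own pace and stop on an object; "squeeze" is the grip in N (left out, the last holds). Time passes only in rows, so rows that do not move let the fingers close. It gives the time, the measured TCP pose, the force, the opening and the grip force at its end, in the units of the state.
- get_obs(): the state, without advancing time (a new reading comes with each control period).
- camera(name): name is "scene" or "top" or "wrist"; returns a dict with "image" (384x512x3 uint8, red, green, blue), "range_z" (384x512 float32, m along the optical axis (not along the pixel's ray), 0 where there is no reading), "K" (3x3 intrinsics, pixels), "world_from_camera" (4x4, takes a point from camera to world coordinates); the wrist camera has in their place "T_tool_cam" (4x4, takes a point from camera to tool coordinates, whose origin is the TCP and whose axes are the flange's). Camera axes: x right, y up, looking along -z (the intrinsics and any distortion apply to the point x, -y, -z); pixel columns grow to the right and rows downward; lengths in m; the calibration is good to about 2 mm. A picture is of the moment at which its call begins: read the wrist's pose just before it.
- hand_in(): hands the job in; it is judged then, once.
Trained networks look in a picture, given as the dict that the camera call returned (one of the last four; its "shot" number tells which), for a name from the list of things; names that differ only in an ending like _2 or _b are one class to them, and where a whole thing is asked for, a point or a joint stands for the part that bears it (a point fixed in the world has none). Each returns a list of dicts, best first, with "p" (0 to 1); they miss things now and then, are a little off and sometimes report something else, mostly with a low value. They report only what shows in the picture. A call takes as long as a camera call.
- search_frame(label, picture): "at" ([column, row] as shares, 0 to 1, of the picture: columns of its width, rows of its height, amid what is visible of it).
- spot_point(label, picture): "at" ([column, row] as shares, 0 to 1, of the picture: columns of its width, rows of its height: a listed point, or the origin of a listed thing).
The state is a dict: "time_s": time; "qpos": joint angles; "joint_vel": joint speeds; "tau": joint torques, N m; "ee_pos": TCP position; "eef_rot": TCP orientation; "force": force on the tool from outside, world axes, zero at the start; "moment": the same for the moment, N m; "grip_width": finger opening in m; "grip_force": force on a finger pad.
Only numpy, scipy, OpenCV 4.12 (cv2) and the standard library are available. Lean on these libraries where they do the work, as an engineer would, in place of code of your own. Each camera call takes 0.05 s, during which the arm holds its last target. There are 200 camera calls.

## Working session

There is one attempt and no reset: what is moved stays moved. The work goes in short steps, Python scripts to look and compute and a tool call to move; the robot and the scene stay as the last step left them, time stands still between calls to the robot, and variables do not carry over. Pictures are saved under pics/ and viewed, at most 14 in all, crops included, and the job is handed in when it is done.

Besides the shell and the picture viewer there is one more tool, called after "Call:" as name(argument=value, ...) on one line, values as JSON. jog_arm: Moves the arm, as the interface text tells. Its arguments: {"type":"object","properties":{"rows":{"type":"array","items":{"type":"array"}},"squeeze":{"type":"number"}},"required":["rows"]}

```bash
mkdir -p pics; cat > h.py <<'E'
from station import *
import numpy as np, cv2
from scipy.spatial.transform import Rotation as R
def shot(name,fn=None):
    o=get_obs(); c=camera(name)
    if fn: cv2.imwrite('pics/'+fn,c['image'][:,:,::-1])
    if name=='wrist':
        T=np.eye(4);T[:3,:3]=R.from_euler('xyz',o['eef_rot']).as_matrix();T[:3,3]=o['ee_pos']
        c['W']=T@np.array(c['T_tool_cam'])
    else: c['W']=np.array(c['world_from_camera'])
    return c
def cloud(c):
    K=c['K'];z=c['range_z'];h,w=z.shape
    u,v=np.meshgrid(np.arange(w),np.arange(h))
    P=np.stack([(u-K[0,2])/K[0,0]*z,-(v-K[1,2])/K[1,1]*z,-z],-1)
    P=P@c['W'][:3,:3].T+c['W'][:3,3]
    P[z==0]=np.nan
    return P
def at(c,P,a):
    h,w=P.shape[:2]; u=int(a[0]*w);v=int(a[1]*h)
    return np.nanmedian(P[max(v-2,0):v+3,max(u-2,0):u+3].reshape(-1,3),0)
E
python3 - <<'E'
from h import *
o=get_obs();print(o['time_s'],o['ee_pos'],o['eef_rot'],o['force'])
for n in['top','scene']:
    c=shot(n,n+'1.png');P=cloud(c);print(n,{k:np.array(v).round(3).tolist() for k,v in c.items() if k in('K','W')},[k for k in c])
    for l in['dock','plate','easel','backstop','start_button_top','cassette0','cassette1','cassette2','bay0','bay1','bay2','note_pad','film_box','black_tape']:
        r=spot_point(l,c)[:2]
        print(l,[(round(d['p'],2),np.round(d['at'],3).tolist(),at(c,P,d['at']).round(3).tolist()) for d in r])
E
```

```text
0.0 [ 0.12043849 -0.5363831   0.2048578 ] [-3.14039556e+00 -1.17105931e-04  2.20836640e-01] [ 0.33364962  0.10362631 -0.87934267]
top {'K': [[364.94, 0.0, 256.078], [0.0, 364.94, 194.856], [0.0, 0.0, 1.0]], 'W': [[0.037, 0.977, -0.212, 0.364], [-0.999, 0.036, -0.006, -0.012], [0.001, 0.212, 0.977, 1.308], [0.0, 0.0, 0.0, 1.0]]} ['image', 'range_z', 'K', 'world_from_camera', 'shot', 'W']
dock [(0.96, [0.31, 0.586], [0.525, 0.34, 0.011]), (0.45, [0.738, 0.606], [0.52, -0.422, 0.06])]
plate [(0.76, [0.63, 0.509], [0.653, -0.243, 0.01]), (0.51, [0.305, 0.589], [0.519, 0.35, 0.007])]
easel [(0.62, [0.718, 0.622], [0.501, -0.396, 0.031])]
backstop [(0.62, [0.737, 0.604], [0.52, -0.422, 0.06])]
start_button_top [(0.51, [0.29, 0.526], [0.599, 0.373, 0.058])]
cassette0 [(0.98, [0.62, 0.63], [0.486, -0.225, 0.015]), (0.81, [0.461, 0.609], [0.5, 0.063, 0.014])]
cassette1 [(0.98, [0.62, 0.63], [0.486, -0.225, 0.015]), (0.81, [0.461, 0.609], [0.5, 0.063, 0.014])]
cassette2 [(0.98, [0.62, 0.63], [0.486, -0.225, 0.015]), (0.81, [0.461, 0.609], [0.5, 0.063, 0.014])]
bay0 [(0.93, [0.264, 0.57], [0.54
[... 1146 characters left out ...]
 [0.491, 0.67], [0.465, -0.26, 0.014]), (0.67, [0.651, 0.726], [0.633, -0.479, 0.018])]
cassette2 [(0.9, [0.491, 0.67], [0.465, -0.26, 0.014]), (0.67, [0.651, 0.726], [0.633, -0.479, 0.018])]
bay0 [(0.9, [0.379, 0.462], [0.174, -0.56, 0.5]), (0.67, [0.425, 0.474], [0.581, 0.255, 0.042])]
bay1 [(0.9, [0.379, 0.462], [0.174, -0.56, 0.5]), (0.67, [0.425, 0.474], [0.581, 0.255, 0.042])]
bay2 [(0.9, [0.379, 0.462], [0.174, -0.56, 0.5]), (0.67, [0.425, 0.474], [0.581, 0.255, 0.042])]
note_pad [(0.88, [0.648, 0.674], [0.696, -0.395, 0.015])]
film_box [(0.76, [0.489, 0.483], [0.734, 0.22, 0.002])]
black_tape [(0.81, [0.651, 0.719], [0.65, -0.46, 0.004]), (0.21, [0.419, 0.478], [0.565, 0.257, 0.04])]
```

View pics/top1.png

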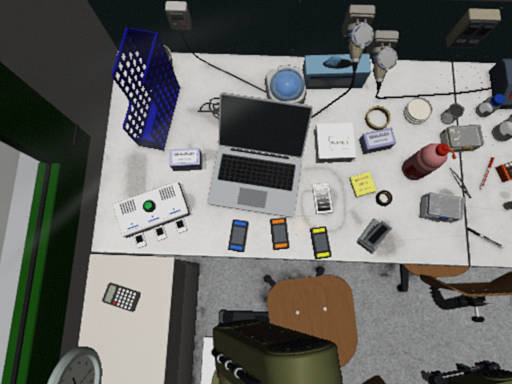

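```bash
cat >> h.py <<'E'
def rects(c,zlo,zhi,dark=None,xr=(0.25,0.85),yr=(-0.6,0.55)):
    P=cloud(c);g=c['image'].max(-1).astype(int)
    m=(P[...,2]>zlo)&(P[...,2]<zhi)&(P[...,0]>xr[0])&(P[...,0]<xr[1])&(P[...,1]>yr[0])&(P[...,1]<yr[1])
    if dark is not None: m&=(g<dark)
    n,L=cv2.connectedComponents(cv2.morphologyEx(m.astype(np.uint8),cv2.MORPH_OPEN,np.ones((3,3))))
    out=[]
    for i in range(1,n):
        q=P[L==i]
        if len(q)<120: continue
        r=cv2.minAreaRect((q[:,:2]*1000).astype(np.float32))
        (cx,cy),(w,h),a=r
        if w<h: a-=90;w,h=h,w
        a=(a+90)%180-90
        print(len(q),'c',round(cx,1),round(cy,1),'sz',round(w),round(h),'ang',round(a,1),'z',np.median(q[:,2]).round(4),'col',np.median(c['image'][L==i],0))
E
python3 - <<'E'
from h import *
c=shot('top')
rects(c,0.006,0.022)
print('dock top');rects(c,0.035,0.048,yr=(0.1,0.55))
print('button');rects(c,0.046,0.07,yr=(0.1,0.55))
print('easel');rects(c,0.022,0.15,yr=(-.6,-.3))
E
```

```text
5531 c 639.6 9.5 sz 345 318 ang -7.2 z 0.0154 col [119. 119. 119.]
430 c 701.5 -392.5 sz 77 76 ang -72.6 z 0.015 col [216. 211. 105.]
456 c 643.8 -244.3 sz 110 59 ang 7.7 z 0.0114 col [182.  181.  179.5]
492 c 497.9 54.5 sz 110 58 ang -6.6 z 0.0143 col [61.5 88.  98.5]
519 c 483.3 -238.2 sz 110 59 ang 10.6 z 0.0148 col [86. 91. 61.]
555 c 273.6 446.4 sz 119 66 ang 76.5 z 0.0114 col [109. 109. 102.]
dock top
2212 c 578.4 367.2 sz 242 126 ang -67.7 z 0.0414 col [218. 218. 218.]
button
539 c 765.8 256.5 sz 106 64 ang -84.6 z 0.0625 col [189. 190. 208.]
easel
273 c 818.7 -328.9 sz 62 57 ang 0.3 z 0.0494 col [219. 218. 218.]
256 c 834.3 -444.6 sz 110 31 ang -89.9 z 0.0607 col [133.5 136.  163.5]
458 c 752.4 -558.6 sz 87 38 ang 31.3 z 0.0924 col [53.  33.5 33. ]
340 c 509.6 -420.9 sz 94 40 ang -38.7 z 0.0545 col [60.  63.5 65. ]
```

The top picture shows the dock at left (150,210) with its green button (148,206). Three cassettes are in a row: blue (239,235), orange (279,233) and yellow (320,242). The plate is at (323,197) and the easel at (375,236). I'll move in for a wrist look at the easel and plate.

Call:
jog_arm(rows=[[[0.036, -0.012, -0.01], 0, 0.094], [[0.036, -0.012, -0.01], 0, 0.094], [[0.036, -0.012, -0.01], 0, 0.094], [[0.036, -0.012, -0.01], 0, 0.094], [[0.036, -0.012, -0.01], 0, 0.094], [[0.036, -0.012, -0.01], 0, 0.094], [[0.036, -0.012, -0.01], 0, 0.094], [[0.036, -0.012, -0.01], 0, 0.094], [[0.036, -0.012, -0.01], 0, 0.094], [[0.036, -0.012, -0.01], 0, 0.094], [[0, 0, 0], 0, 0.094], [[0, 0, 0], 0, 0.094]], squeeze=10)

```text
time_s: 2.55
ee_pos: [0.4466, -0.3397, 0.3055]
eef_rot: [3.141, -0.0, 0.224]
force: [-0.7, -0.1, -0.0]
grip_width: 0.094
grip_force: 0.0
```

```bash
cat >> h.py <<'E'
def go(x,y,z=None,yaw=None):
    """print turn (tool deg) then shift after turn, in tool axes (mm)"""
    o=get_obs();p=o['ee_pos'];ps=o['eef_rot'][2]
    t=0 if yaw is None else -(np.degrees(np.radians(yaw)-ps)+180)%360-180
    if yaw is not None:
        t=-((yaw-np.degrees(ps)+180)%360-180); ps=np.radians(yaw)
    dx,dy=x-p[0],y-p[1]; dz=0 if z is None else p[2]-z
    s=1000*np.array([dx*np.cos(ps)+dy*np.sin(ps),dx*np.sin(ps)-dy*np.cos(ps),dz])
    n=max(abs(t)/7.1,np.linalg.norm(s)/41.5)
    print('at',np.round(p,4),'yaw',round(np.degrees(o['eef_rot'][2]),2),'turn',round(t,2),'shift mm',s.round(1),'rows>=',round(n,1))
E
python3 - <<'E'
from h import *
o=get_obs();print(o['ee_pos'],o['eef_rot'],o['qpos'])
c=shot('wrist','w1.png')
print('flat');rects(c,0.006,0.022)
print('easel');rects(c,0.022,0.15,yr=(-.55,-.3))
P=cloud(c)
m=(P[...,2]>0.03)&(P[...,2]<.1)&(P[...,0]>.4)&(P[...,0]<.62)&(P[...,1]<-.3)&(P[...,1]>-.52)
q=P[m]
np.save('easel.npy',q);print(len(q))
E
```

```text
[ 0.44661787 -0.33971755  0.3054736 ] [ 3.14134533e+00 -7.54566290e-05  2.23705439e-01] [-7.15508851e-01  2.71450322e-01  1.32812189e+00 -8.51580324e-05
  1.54177628e+00  6.31584507e-01]
flat
3474 c 582.8 -61.1 sz 188 58 ang -76.9 z 0.0127 col [184. 190. 187.]
2196 c 621.8 -244.2 sz 69 60 ang 8.3 z 0.0088 col [177.  179.5 173. ]
1159 c 676.9 -396.1 sz 76 28 ang -72.2 z 0.0127 col [226. 228. 133.]
132 c 724.2 -580.7 sz 39 5 ang -87.7 z 0.0136 col [77.5 66.  64. ]
1057 c 650.5 -463.3 sz 56 56 ang 49.4 z 0.0165 col [83. 82. 74.]
1864 c 495.5 44.1 sz 111 38 ang -2.4 z 0.0126 col [52. 77. 91.]
3202 c 508.6 -88.4 sz 111 59 ang 8.1 z 0.0127 col [109. 113.  80.]
2862 c 481.5 -234.3 sz 111 58 ang 10.6 z 0.0127 col [115. 121. 100.]
141 c 603.1 -597.3 sz 32 5 ang 0.2 z 0.0138 col [117. 120. 116.]
easel
1826 c 512.8 -421.9 sz 79 40 ang -36.8 z 0.0584 col [92. 96. 95.]
231 c 473.9 -392.3 sz 61 10 ang 53.1 z 0.026 col [103. 108. 107.]
1662
```

View pics/w1.png

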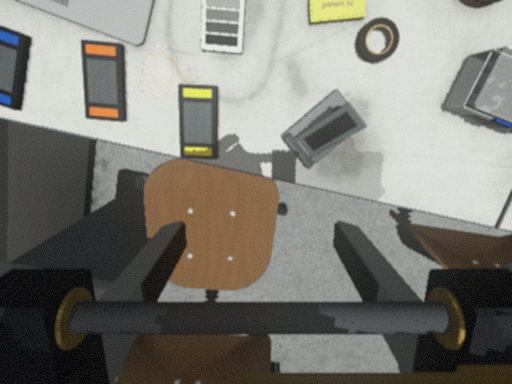

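The wrist view shows the plate's near end (223,25), yellow (198,120), orange (103,80) and blue (10,70), with the easel at (325,127) and its ledge at lower left. Next is the plate, gripped about 18 mm toward the robot from its centre.

```bash
python3 -c "
from h import *
go(0.625,-0.2468,0.06,8.2)"
```

```text
at [ 0.4455 -0.3405  0.3051] yaw 12.72 turn 4.52 shift mm [191.  -67.1 245.1] rows>= 7.7
```

Call:
jog_arm(rows=[[[0, 0, 0], 4.5, 0.094], [[0.0212, -0.0074, 0.027], 0, 0.094], [[0.0212, -0.0074, 0.027], 0, 0.094], [[0.0212, -0.0074, 0.027], 0, 0.094], [[0.0212, -0.0074, 0.027], 0, 0.094], [[0.0212, -0.0074, 0.027], 0, 0.094], [[0.0212, -0.0074, 0.027], 0, 0.094], [[0.0212, -0.0074, 0.027], 0, 0.094], [[0.0212, -0.0074, 0.027], 0, 0.094], [[0.0212, -0.0074, 0.027], 0, 0.094], [[0, 0, 0], 0, 0.094], [[0, 0, 0], 0, 0.094]])

```text
time_s: 3.6
ee_pos: [0.6236, -0.2481, 0.0605]
eef_rot: [-3.14, 0.003, 0.142]
force: [0.2, -0.0, 0.2]
grip_width: 0.0939
grip_force: 0.0
```

```bash
python3 -c "
from h import *
go(0.625,-0.2468,0.003,8.2)
c=shot('wrist','w2.png');rects(c,0.004,0.02,xr=(.55,.75),yr=(-.33,-.17))
"
```

```text
at [ 0.6236 -0.2481  0.0605] yaw 8.13 turn -0.07 shift mm [ 1.5 -1.1 57.5] rows>= 1.4
10402 c 642.4 -241.1 sz 110 60 ang 8.2 z 0.0086 col [129. 131. 125.]
```

Call:
jog_arm(rows=[[[0.0016, -0.0042, 0.015], 0, 0.094], [[0, 0, 0.02], 0, 0.094], [[0, 0, 0.015], 0, 0.094], [[0, 0, 0.007], 0, 0.094], [[0, 0, 0], 0, 0.055], [[0, 0, 0], 0, 0.05], [[0, 0, 0], 0, 0.05], [[0, 0, 0], 0, 0.05], [[0, 0, 0], 0, 0.05], [[0, 0, 0], 0, 0.05], [[0, 0, 0], 0, 0.05], [[0, 0, 0], 0, 0.05]], squeeze=12)

```text
time_s: 4.65
ee_pos: [0.6261, -0.2435, 0.0061]
eef_rot: [3.141, -0.001, 0.142]
force: [-0.5, -0.6, 5.4]
grip_width: 0.0599
grip_force: 12.0
```

Call:
jog_arm(rows=[[[0, 0, -0.01], 0, 0.05], [[0, 0, -0.025], 0, 0.05], [[0, 0, -0.035], 0, 0.05], [[0, 0, -0.035], 0, 0.05], [[0, 0, -0.02], 0, 0.05], [[0, 0, -0.02], 7, 0.05], [[0, 0, 0], 7, 0.05], [[0, 0, 0], 7, 0.05], [[0, 0, 0], 7, 0.05], [[0, 0, 0], 7, 0.05], [[0, 0, 0], 7, 0.05], [[0, 0, 0], 3, 0.05]])

```text
time_s: 5.65
ee_pos: [0.6257, -0.2432, 0.1507]
eef_rot: [3.142, 0.0, -0.65]
force: [0.1, -0.1, -0.7]
grip_width: 0.0598
grip_force: 12.0
```

```bash
python3 -c "
from h import *
o=get_obs();print(o['grip_width'],o['grip_force'],o['force'])
go(0.5032,-.4147,.125,-36.9)
"
```

```text
0.059804555965548754 11.996537446975708 [ 0.05527597 -0.05997768 -0.71393074]
at [ 0.6257 -0.2432  0.1507] yaw -37.26 turn -0.36 shift mm [  5.  210.7  25.7] rows>= 5.1
```

Call:
jog_arm(rows=[[[0.0005, 0.026, 0], 0, 0.05], [[0.0007, 0.03, 0], 0, 0.05], [[0.0007, 0.031, 0], 0, 0.05], [[0.0007, 0.031, 0.004], 0, 0.05], [[0.0007, 0.031, 0.005], 0, 0.05], [[0.0007, 0.031, 0.008], 0, 0.05], [[0.0007, 0.031, 0.008], 0, 0.05], [[0, 0, 0], 0, 0.05], [[0, 0, 0], 0, 0.05]])

```text
time_s: 6.4
ee_pos: [0.502, -0.4158, 0.1252]
eef_rot: [-3.141, 0.001, -0.645]
force: [0.7, 0.8, -0.6]
grip_width: 0.0596
grip_force: 12.0
```

```bash
python3 -c "
from h import *
go(0.5032,-.4147,.055,-36.9)
c=shot('wrist','w3.png')
P=cloud(c);rects(c,0.1,0.15,yr=(-.55,-.3));rects(c,0.02,0.1,yr=(-.55,-.3))
"
```

```text
at [ 0.502  -0.4158  0.1252] yaw -36.98 turn -0.08 shift mm [ 0.3 -1.6 70.2] rows>= 1.7
17610 c 515.2 -424.1 sz 110 83 ang -37.1 z 0.1276 col [114. 117. 108.]
```

View pics/w3.png

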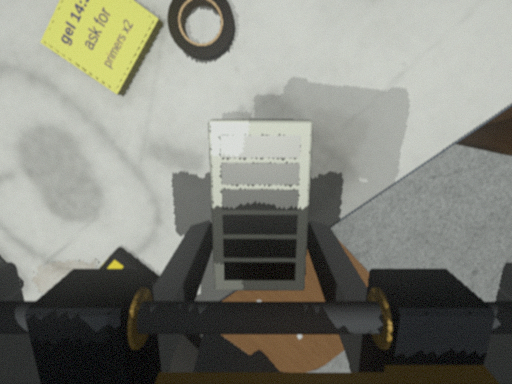

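The plate is held face up along the easel axis, with its far end at (260,122) and the fingers on its near half. Now I lower it onto the backstop's top edge so that it pivots.

Call:
jog_arm(rows=[[[0, -0.0015, 0.015], 0, 0.05], [[0, 0, 0.012], 0, 0.05], [[0, 0, 0.005], 0, 0.05], [[0, 0, 0.005], 0, 0.05], [[0, 0, 0.005], 0, 0.05], [[0, 0, 0.005], 0, 0.05], [[0, 0, 0], 0, 0.05]], squeeze=8)

```text
time_s: 7.03
ee_pos: [0.5039, -0.4136, 0.0777]
eef_rot: [-3.141, 0.001, -0.643]
force: [-0.4, 0.6, -0.5]
grip_width: 0.06
grip_force: 8.0
```

```bash
cat >> h.py <<'E'
def tilt(c,face=None):
    P=cloud(c);m=(P[...,0]>.44)&(P[...,0]<.60)&(P[...,1]<-.34)&(P[...,1]>-.51)&(P[...,2]>.03)&(P[...,2]<.14)&(c['image'].max(-1)>(face or 0))
    e=np.array([np.cos(np.radians(-36.9)),np.sin(np.radians(-36.9))]);d=P[...,:2]-[.515,-.4235]
    a=d@e;b=d@np.array([-e[1],e[0]]);m&=(abs(b)<.034)
    h=a[m];z=P[...,2][m]
    for lo in np.arange(-.07,.075,.01):
        k=(h>lo)&(h<=lo+.01)
        if k.sum()>10: print(round(1000*(lo+.005)),'z',round(1000*np.median(z[k]),1),'b',np.round(1000*np.percentile(b[m][k],[2,98]),1),k.sum())
E
python3 -c "
from h import *
print(get_obs()['force'])
c=shot('wrist','w4.png');tilt(c)
"
```

```text
[-0.44376749  0.61149233 -0.54014091]
-55 z 68.2 b [-25.7  31.1] 177
-45 z 70.5 b [-25.9  31. ] 899
-35 z 73.8 b [-25.5  31. ] 1022
-25 z 77.5 b [-27.3  32.7] 1363
-15 z 81.4 b [-27.4  32.8] 2067
-5 z 84.6 b [-33.5  33.7] 2494
5 z 86.7 b [-25.6  31.3] 1446
15 z 89.7 b [-25.5  31.3] 1598
25 z 93.1 b [-25.5  31.3] 1814
35 z 96.4 b [-25.6  31.3] 1919
45 z 99.3 b [-25.4  31.3] 2251
55 z 99.3 b [-25.3  31. ] 970
```

Call:
jog_arm(rows=[[[0, 0.001, 0.004], 0, 0.05], [[0, 0.001, 0.004], 0, 0.05], [[0, 0, 0.004], 0, 0.05], [[0, 0, 0.004], 0, 0.05], [[0, 0, 0.004], 0, 0.05], [[0, 0, 0], 0, 0.05]])

```text
time_s: 7.58
ee_pos: [0.5024, -0.4151, 0.0573]
eef_rot: [-3.141, 0.002, -0.643]
force: [-0.9, 0.4, -0.7]
grip_width: 0.06
grip_force: 8.0
```

```bash
python3 -c "
from h import *
o=get_obs();print(o['force'],o['ee_pos'])
c=shot('wrist','w5.png');tilt(c)
"
```

```text
[-0.91206053  0.43057734 -0.7233463 ] [ 0.502373   -0.41509512  0.05726744]
-45 z 36.9 b [-27.8  28.6] 289
-35 z 43.9 b [-27.6  28.7] 701
-25 z 53.7 b [-30.8  31.8] 1093
-15 z 70.1 b [-30.6  31.6] 2066
-5 z 87.7 b [-33.7  33.7] 2927
5 z 75.5 b [-27.6  28.7] 1278
15 z 83.5 b [-27.7  28.7] 1568
25 z 91.6 b [-27.6  28.9] 1882
35 z 99.2 b [-27.6  28.8] 2475
45 z 98.0 b [-27.5  28.7] 1564
```

Call:
jog_arm(rows=[[[0, 0, 0.002], 0, 0.05], [[0, 0, 0.002], 0, 0.05], [[0, 0, 0], 0, 0.05], [[0, 0, 0], 0, 0.064], [[0, 0, 0], 0, 0.068], [[0, 0, 0], 0, 0.075], [[0, 0, 0], 0, 0.084], [[0, 0, 0], 0, 0.084], [[0, 0, 0], 0, 0.084]])

```text
time_s: 8.38
ee_pos: [0.5027, -0.4154, 0.0544]
eef_rot: [3.142, 0.0, -0.643]
force: [0.4, 0.1, -0.3]
grip_width: 0.0835
grip_force: 0.0
```

```bash
python3 -c "
from h import *
o=get_obs();print(o['force'],o['ee_pos'])
c=shot('wrist','w6.png');tilt(c)
"
```

```text
[ 0.40349257  0.13280637 -0.26854912] [ 0.5027452  -0.4153937   0.05436161]
-45 z 33.9 b [-27.7  28.7] 367
-35 z 41.6 b [-27.6  28.6] 643
-25 z 49.8 b [-27.5  28.6] 753
-15 z 58.1 b [-27.6  28.8] 887
-5 z 66.4 b [-27.6  28.6] 1061
5 z 74.5 b [-27.6  28.7] 1276
15 z 83.1 b [-27.5  28.8] 1532
25 z 91.5 b [-27.5  28.7] 1963
35 z 97.6 b [-27.5  28.7] 3023
45 z 94.6 b [-27.3  28.6] 680
```

View pics/w6.png

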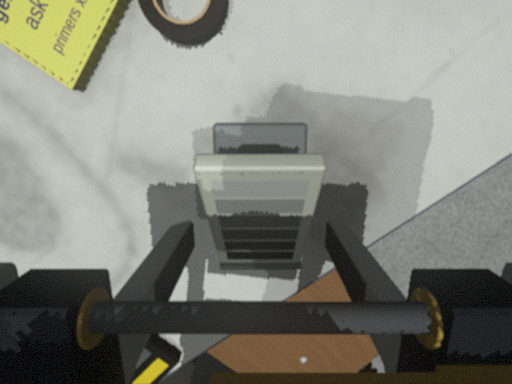

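The plate now lies at about 39.8° on the backstop, centred, with its top edge at (260,160). I'll retreat and go to the yellow cassette.

Call:
jog_arm(rows=[[[0, 0, -0.02], 0, 0.084], [[0, 0, -0.035], 0, 0.084], [[0, 0, -0.04], 0, 0.084], [[0, 0, -0.03], -6.8, 0.094], [[0, 0, 0], -6.8, 0.094], [[0, 0, 0], -6.8, 0.094], [[0, 0, 0], -6.8, 0.094], [[0, 0, 0], -6.8, 0.094], [[0, 0, 0], -6.8, 0.094], [[0, 0, 0], -6.7, 0.094]])

```text
time_s: 9.27
ee_pos: [0.5028, -0.4154, 0.1795]
eef_rot: [3.142, 0.0, 0.192]
force: [-0.3, 0.8, 0.4]
grip_width: 0.0942
grip_force: 0.0
```

```bash
python3 -c "
from h import *
c=shot('wrist');rects(c,0.005,0.02,xr=(.4,.6),yr=(-.33,.2))
go(0.457,-.240,.075,10.6)
"
```

```text
729 c 584.5 -131.1 sz 33 21 ang -5.3 z 0.0122 col [162. 168. 166.]
355 c 488.6 -119.9 sz 60 8 ang 1.4 z 0.0098 col [32. 33. 32.]
4882 c 481.9 -234.4 sz 111 59 ang 10.5 z 0.0127 col [91. 96. 72.]
at [ 0.5028 -0.4154  0.1794] yaw 11.5 turn 0.9 shift mm [ -12.7 -180.8  104.4] rows>= 5.0
```

Call:
jog_arm(rows=[[[-0.002, -0.03, 0], 0.9, 0.094], [[-0.002, -0.03, 0], 0, 0.094], [[-0.002, -0.03, 0.02], 0, 0.094], [[-0.002, -0.03, 0.025], 0, 0.094], [[-0.002, -0.03, 0.025], 0, 0.094], [[-0.002, -0.0315, 0.025], 0, 0.094], [[0, 0, 0.01], 0, 0.094], [[0, 0, 0], 0, 0.094], [[0, 0, 0], 0, 0.094]])

```text
time_s: 10.07
ee_pos: [0.4603, -0.2393, 0.075]
eef_rot: [3.141, -0.0, 0.169]
force: [-0.3, -0.5, 1.1]
grip_width: 0.0942
grip_force: 0.0
```

```bash
python3 -c "
from h import *
c=shot('wrist');rects(c,0.005,0.02,xr=(.4,.6),yr=(-.33,-.15))
go(0.4573,-.239,.004,10.6)
"
```

```text
9267 c 482.2 -234.1 sz 110 58 ang 10.4 z 0.0126 col [82. 79. 71.]
at [ 0.4606 -0.2398  0.0755] yaw 9.66 turn -0.94 shift mm [-3.1 -1.4 71.5] rows>= 1.7
```

Call:
jog_arm(rows=[[[-0.003, -0.001, 0.02], -0.9, 0.094], [[0, 0, 0.025], 0, 0.094], [[0, 0, 0.019], 0, 0.094], [[0, 0, 0.005], 0, 0.094], [[0, 0, 0], 0, 0.05], [[0, 0, 0], 0, 0.05], [[0, 0, 0], 0, 0.05], [[0, 0, 0], 0, 0.05], [[0, 0, 0], 0, 0.05], [[0, 0, -0.02], 0, 0.05], [[0, 0, -0.04], 0, 0.05], [[0, 0, -0.04], 0, 0.05]], squeeze=35)

```text
time_s: 11.12
ee_pos: [0.456, -0.2378, 0.1064]
eef_rot: [-3.14, 0.002, 0.186]
force: [0.5, -1.1, 0.3]
grip_width: 0.0504
grip_force: 0.0
```

```bash
python3 -c "
from h import *
c=shot('wrist','w7.png');rects(c,0.005,0.13,xr=(.36,.6),yr=(-.33,-.15))
"
```

```text
7464 c 481.8 -233.1 sz 110 57 ang 9.1 z 0.0126 col [94. 90. 83.]
444 c 454.5 -208.9 sz 21 10 ang 45.5 z 0.1193 col [72. 70. 66.]
443 c 464.5 -262.6 sz 21 9 ang -22.9 z 0.119 col [74. 72. 69.]
```

View pics/w7.png

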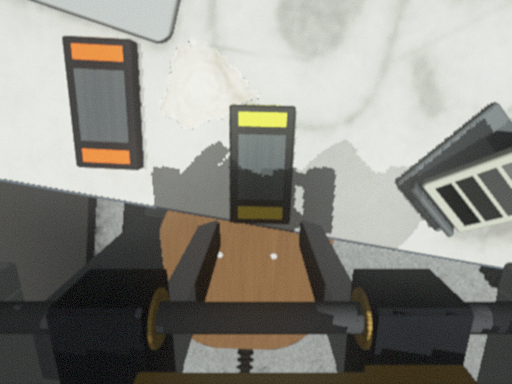

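The yellow cassette is still flat at (262,163), barely moved. The lift began before the fingers had closed, so I'll repeat with a longer wait.

Call:
jog_arm(rows=[[[0.001, -0.0005, 0.0], 1, 0.094], [[0, 0, 0], 0, 0.094], [[0, 0, 0], 0, 0.094], [[0, 0, 0.02], 0, 0.094], [[0, 0, 0.03], 0, 0.094], [[0, 0, 0.03], 0, 0.094], [[0, 0, 0.018], 0, 0.094], [[0, 0, 0.004], 0, 0.094], [[0, 0, 0], 0, 0.05], [[0, 0, 0], 0, 0.05], [[0, 0, 0], 0, 0.05], [[0, 0, 0], 0, 0.05]])

```text
time_s: 12.17
ee_pos: [0.4574, -0.2375, 0.0033]
eef_rot: [-3.141, 0.0, 0.168]
force: [-0.1, -0.7, 0.3]
grip_width: 0.0712
grip_force: 0.0
```

Call:
jog_arm(rows=[[[0, 0, 0], 0, 0.05], [[0, 0, 0], 0, 0.05], [[0, 0, 0], 0, 0.05], [[0, 0, 0], 0, 0.05], [[0, 0, 0], 0, 0.05]])

```text
time_s: 12.58
ee_pos: [0.4575, -0.2376, 0.0035]
eef_rot: [3.141, -0.0, 0.168]
force: [-0.1, -0.3, 0.1]
grip_width: 0.0577
grip_force: 35.0
```

Call:
jog_arm(rows=[[[0, 0, -0.01], 0, 0.05], [[0, 0, -0.03], 0, 0.05], [[0, 0, -0.04], 0, 0.05], [[0, 0, -0.035], 0, 0.05], [[0, 0, -0.03], -6.4, 0.05], [[0, 0, 0], -6.3, 0.05], [[0, 0, 0], 0, 0.05]])

```text
time_s: 13.17
ee_pos: [0.458, -0.2378, 0.1507]
eef_rot: [3.139, -0.002, 0.395]
force: [-0.4, 0.5, -2.6]
grip_width: 0.0575
grip_force: 35.0
```

```bash
python3 -c "
from h import *
go(0.424,.222,.15,22.3)
"
```

```text
at [ 0.458  -0.2378  0.1507] yaw 22.66 turn 0.36 shift mm [ 143.  -438.3    0.7] rows>= 11.1
```

Call:
jog_arm(rows=[[[0.011, -0.034, 0], 0.3, 0.05], [[0.012, -0.0365, 0], 0, 0.05], [[0.012, -0.0365, 0], 0, 0.05], [[0.012, -0.0365, 0], 0, 0.05], [[0.012, -0.0365, 0], 0, 0.05], [[0.012, -0.037, 0], 0, 0.05], [[0.012, -0.037, 0], 0, 0.05], [[0.012, -0.037, 0], 0, 0.05], [[0.012, -0.037, 0], 0, 0.05], [[0.012, -0.037, 0], 0, 0.05], [[0.012, -0.037, 0], 0, 0.05], [[0.012, -0.036, 0], 0, 0.05]])

```text
time_s: 14.17
ee_pos: [0.4242, 0.2239, 0.1478]
eef_rot: [3.142, 0.002, 0.381]
force: [1.5, -0.5, -1.2]
grip_width: 0.0576
grip_force: 35.0
```

```bash
python3 -c "
from h import *
go(0.424,.222,.15,22.3)
c=shot('wrist','w8.png');rects(c,0.032,0.045,xr=(.4,.8),yr=(.12,.55))
print('tongues');rects(c,0.0025,0.009,xr=(.4,.6),yr=(.2,.55))
print('cass');rects(c,0.13,0.19,xr=(.3,.7),yr=(.0,.55))
print('btn',[(d['p'],at(c,cloud(c),d['at'])) for d in spot_point('start_button_top',c)[:2]])
"
```

```text
at [0.4242 0.2239 0.1478] yaw 21.82 turn -0.48 shift mm [-0.9  1.7 -2.2] rows>= 0.1
12177 c 533.5 353.1 sz 242 33 ang -68.2 z 0.0393 col [232. 235. 232.]
tongues
2008 c 526.9 269.2 sz 55 40 ang 22.0 z 0.0045 col [188.  191.5 185. ]
2008 c 468.5 411.5 sz 54 41 ang 21.9 z 0.0046 col [171.5 175.5 171.5]
2055 c 500.1 334.8 sz 55 54 ang -68.4 z 0.0046 col [175. 179. 174.]
cass
19574 c 446.7 234.3 sz 110 82 ang 21.8 z 0.1568 col [76. 75. 66.]
btn [(0.46, array([0.45053727, 0.23589858, 0.15712582]))]
```

View pics/w8.png

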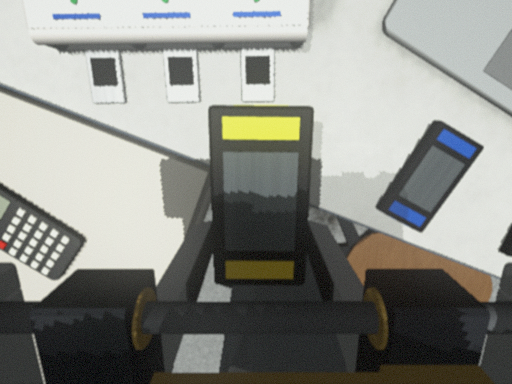

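The cassette is held at (260,190). The dock front runs along row 40, with tongues at (105,75), (182,75) and (258,73). Next I lower it to just in front of bay 0 and check the alignment there.

```bash
cat >> h.py <<'E'
def front(c,yaw,org,n):
    """dock-frame look: roof edges and cassette edges"""
    P=cloud(c)-[org[0],org[1],0];t=np.radians(yaw)
    e=np.array([np.cos(t),np.sin(t)]);f=np.array([-e[1],e[0]])
    a=P[...,:2]@e*1000;b=P[...,:2]@f*1000;z=P[...,2]*1000;g=c['image'].max(-1)
    r=(z>33)&(z<46)&(a>-8)&(a<60)&(abs(b)<140)&(g>150)
    if r.sum()>50: print('roof b',np.percentile(b[r],[.3,99.7]).round(1),'front a',np.percentile(a[r],.5).round(1),r.sum())
    for k in range(3):
        m=(z>2.5)&(z<9)&(a>-48)&(a<-8)&(abs(b-76*(k-1))<26)&(g>110)
        if m.sum()>50: print('tongue',k,'b',np.percentile(b[m],[2,98]).round(1),'a',np.percentile(a[m],[1,99]).round(1),'z',np.median(z[m]).round(1))
    bc=76*(n-1)
    m=(g<130)&(z>8)&(a>-125)&(a<-12)&(abs(b-bc)<36)&(z<70)
    for lo in (-120,-105,-90,-75,-60,-45,-30):
        k=m&(a>lo)&(a<=lo+15)
        if k.sum()>30: print('cass a',lo,'b',np.percentile(b[k],[2,98]).round(1),'mid',np.percentile(b[k],[2,98]).mean().round(2),'z',np.median(z[k]).round(1))
E
python3 -c "
from h import *
go(0.4169,.2233,.03,21.9)
c=shot('wrist');front(c,21.9,(.5185,.346),0)"
```

```text
at [0.424  0.2259 0.1476] yaw 22.08 turn 0.18 shift mm [ -7.6  -0.3 117.6] rows>= 2.8
roof b [-118.3  120. ] front a 2.0 11674
tongue 0 b [-91.3 -58.5] a [-47.9  -8.4] z 4.4
tongue 1 b [-15.8  17. ] a [-47.1  -8.7] z 4.4
tongue 2 b [59.9 92.6] a [-47.3  -9. ] z 4.5
```

Call:
jog_arm(rows=[[[-0.008, 0, 0.01], 0.2, 0.05], [[0, 0, 0.03], 0, 0.05], [[0, 0, 0.035], 0, 0.05], [[0, 0, 0.03], 0, 0.05], [[0, 0, 0.012], 0, 0.05], [[0, 0, 0], 0, 0.05], [[0, 0, 0], 0, 0.05]])

```text
time_s: 14.9
ee_pos: [0.4179, 0.2182, 0.0313]
eef_rot: [3.141, 0.002, 0.379]
force: [-0.5, -0.2, -1.6]
grip_width: 0.0579
grip_force: 35.0
```

```bash
python3 -c "
from h import *
go(0.4169,.2233,.03,21.9)
c=shot('wrist','w9.png');front(c,21.9,(.5185,.346),0)"
```

```text
at [0.4179 0.2182 0.0313] yaw 21.7 turn -0.2 shift mm [ 1.  -5.1  1.3] rows>= 0.1
tongue 0 b [-91.8 -58.9] a [-47.8  -8.7] z 4.4
tongue 1 b [-16.   16.8] a [-47.6  -8.7] z 4.4
tongue 2 b [59.8 83. ] a [-47.9  -8.9] z 4.5
cass a -120 b [-107.8  -52.8] mid -80.26 z 40.3
cass a -105 b [-107.9  -53.5] mid -80.7 z 40.3
cass a -90 b [-108.3  -53.4] mid -80.85 z 40.0
cass a -75 b [-108.6  -53.1] mid -80.88 z 39.7
```

View pics/w9.png

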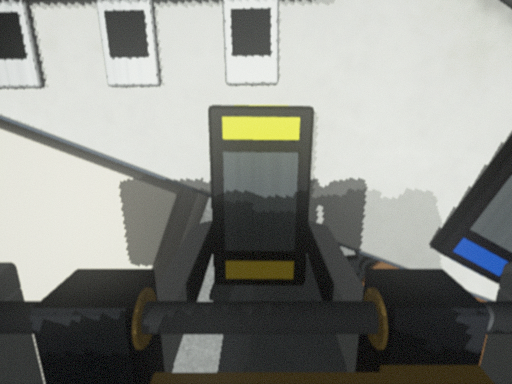

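The cassette leads toward bay 0's tongue (250,40) but sits about 5.4 mm to the right. I'll shift left, lower and start inserting.

Call:
jog_arm(rows=[[[0, -0.0054, 0.008], 0, 0.05], [[0, 0, 0.008], 0, 0.05], [[0.005, 0, 0.0035], 0, 0.05], [[0.01, 0, 0], 0, 0.05], [[0.012, 0, 0], 0, 0.05], [[0.012, 0, 0], 0, 0.05], [[0.008, 0, 0], 0, 0.05], [[0.005, 0, 0], 0, 0.05], [[0, 0, 0], 0, 0.05], [[0, 0, 0], 0, 0.05]])

```text
time_s: 15.78
ee_pos: [0.464, 0.2434, 0.0117]
eef_rot: [3.142, 0.001, 0.381]
force: [-1.0, 0.7, -1.3]
grip_width: 0.0576
grip_force: 35.0
```

```bash
python3 -c "
from h import *
print(get_obs()['force'])
c=shot('wrist');front(c,21.9,(.5185,.346),0)"
```

```text
[-0.97925766  0.6985806  -1.25746249]
roof b [-118.3   45.1] front a 2.8 28489
tongue 0 b [-91.1 -58.4] a [-8.8 -8.2] z 4.6
tongue 1 b [-15.9  16.7] a [-47.5  -8.7] z 4.3
tongue 2 b [59.8 85.3] a [-47.9  -8.6] z 4.4
cass a -120 b [-101.   -46.4] mid -73.69 z 20.7
cass a -105 b [-102.7  -44.9] mid -73.77 z 20.8
cass a -90 b [-111.  -41.] mid -75.98 z 21.6
cass a -75 b [-101.5  -46.5] mid -74.0 z 20.7
cass a -60 b [-101.6  -46.8] mid -74.21 z 20.7
cass a -45 b [-101.6  -47.1] mid -74.34 z 20.6
cass a -30 b [-102.5  -46.5] mid -74.5 z 20.3
```

Call:
jog_arm(rows=[[[0.003, 0.0007, 0], 0, 0.05], [[0.005, 0, 0], 0, 0.05], [[0.006, 0, 0], 0, 0.05], [[0.006, 0, 0], 0, 0.05], [[0.008, 0, 0], 0, 0.05], [[0.008, 0, 0], 0, 0.05], [[0.008, 0, 0], 0, 0.05], [[0, 0, 0], 0, 0.05]])

```text
time_s: 16.5
ee_pos: [0.5067, 0.2597, 0.012]
eef_rot: [-3.142, -0.001, 0.381]
force: [-0.2, 0.3, -1.8]
grip_width: 0.0578
grip_force: 35.0
```

```bash
python3 -c "
from h import *
print(get_obs()['force'])
c=shot('wrist','w10.png');front(c,21.9,(.5185,.346),0);go(.5185+.0283-.014*.928,.346-.0705-.014*.373)"
```

```text
[-0.19027844  0.28435357 -1.76791618]
roof b [-118.3   53.7] front a 2.5 40960
tongue 1 b [-14.6  16.9] a [-45.7  -8.4] z 4.3
tongue 2 b [60.  92.2] a [-47.8  -9.1] z 4.4
cass a -75 b [-101.7  -47.2] mid -74.45 z 20.9
cass a -60 b [-103.4  -45.7] mid -74.57 z 21.0
cass a -45 b [-111.  -41.] mid -76.01 z 21.9
cass a -30 b [-102.2  -47.3] mid -74.73 z 21.0
at [0.5059 0.2594 0.0117] yaw 21.85 turn 0 shift mm [30.   0.3  0. ] rows>= 0.7
```

Call:
jog_arm(rows=[[[0.008, 0, 0], 0, 0.05], [[0.008, 0, 0], 0, 0.05], [[0.007, 0, 0], 0, 0.05], [[0.005, 0, 0], 0, 0.05], [[0, 0, 0.0015], 0, 0.05], [[0, 0, 0], 0, 0.06], [[0, 0, 0], 0, 0.066], [[0, 0, 0], 0, 0.07], [[0, 0, -0.01], 0, 0.07], [[0, 0, -0.03], 0, 0.06], [[0, 0, -0.03], 0, 0.03], [[0, 0, 0], 0, 0]])

```text
time_s: 17.55
ee_pos: [0.5337, 0.2707, 0.0872]
eef_rot: [-3.141, -0.009, 0.381]
force: [0.3, -0.2, 0.9]
grip_width: 0.0534
grip_force: 0.0
```

```bash
python3 -c "
from h import *
o=get_obs();print(o['force'],o['ee_pos'])
c=shot('wrist','w10.png');front(c,21.9,(.5185,.346),0)
rects(c,0.005,0.025,dark=140,xr=(.4,.6),yr=(.15,.36))"
```

```text
[ 0.25297676 -0.18494193  0.92863287] [0.53366472 0.27071033 0.08716541]
roof b [-118.   119.4] front a 2.9 21071
tongue 1 b [-13.6  16.9] a [-42.7  -8.3] z 4.5
tongue 2 b [60.2 92.8] a [-47.7  -8.7] z 4.3
cass a -45 b [-101.9  -46.9] mid -74.39 z 18.5
cass a -30 b [-102.2  -47.2] mid -74.73 z 18.5
3168 c 524.5 268.1 sz 58 44 ang -68.2 z 0.0186 col [50. 51. 43.]
```

View pics/w10.png

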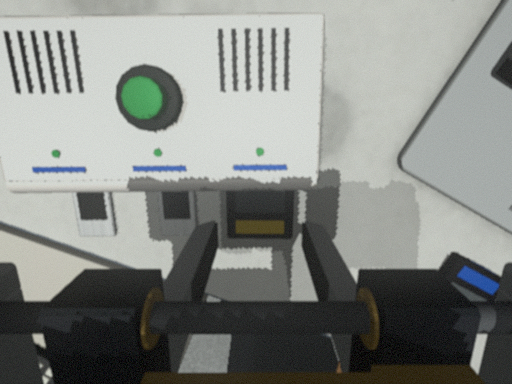

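Cassette is in bay 0 with its end sticking out about 45 mm at (258,228). I'll back off with closed fingers to push it home.

Call:
jog_arm(rows=[[[-0.03, 0, 0], 0, 0], [[-0.032, 0, 0], 0, 0], [[0, 0, 0], 0, 0], [[0, 0, 0], 0, 0], [[0, 0, 0], 0, 0], [[0, 0, 0.015], 0, 0], [[0, 0, 0.02], 0, 0], [[0, 0, 0.025], 0, 0], [[0, 0, 0.015], 0, 0], [[0, 0, 0], 0, 0], [[0, 0, 0], 0, 0]])

```text
time_s: 18.52
ee_pos: [0.4742, 0.2467, 0.0052]
eef_rot: [3.142, 0.001, 0.381]
force: [-0.3, -0.3, -0.3]
grip_width: 0.0002
grip_force: 0.0
```

```bash
python3 -c "
from h import *
o=get_obs();print(o['force'],o['ee_pos'],o['grip_width'])
go(.5185+.0283-.010*.928,.346-.0705-.010*.373,.0115,21.9)"
```

```text
[-0.30162946 -0.32477507 -0.2618327 ] [0.47415804 0.24665778 0.00515737] 0.00021178538854451355
at [0.4742 0.2467 0.0052] yaw 21.85 turn -0.05 shift mm [68.2  0.3 -6.3] rows>= 1.6
```

Call:
jog_arm(rows=[[[0, 0, -0.0075], 0, 0], [[0.01, 0, 0], 0, 0], [[0.01, 0, 0], 0, 0], [[0.008, 0, 0], 0, 0], [[0.008, 0, 0], 0, 0], [[0.008, 0, 0], 0, 0], [[0.007, 0, 0], 0, 0], [[0.005, 0, 0], 0, 0], [[0.004, 0, 0], 0, 0], [[0, 0, 0], 0, 0]])

```text
time_s: 19.35
ee_pos: [0.5301, 0.2691, 0.0129]
eef_rot: [-3.142, -0.0, 0.381]
force: [-0.8, -0.6, 0.1]
grip_width: 0.0009
grip_force: 0.0
```

Call:
jog_arm(rows=[[[0.003, 0, 0], 0, 0], [[0.002, 0, 0], 0, 0], [[0, 0, 0], 0, 0]])

```text
time_s: 19.6
ee_pos: [0.5343, 0.2708, 0.0129]
eef_rot: [-3.142, -0.0, 0.381]
force: [-0.5, 1.1, 0.6]
grip_width: 0.0005
grip_force: 0.0
```

Call:
jog_arm(rows=[[[0.0015, 0, 0], 0, 0], [[0.0015, 0, 0], 0, 0], [[0, 0, 0], 0, 0]])

```text
time_s: 19.85
ee_pos: [0.5371, 0.2719, 0.013]
eef_rot: [3.142, -0.0, 0.381]
force: [0.3, 0.3, 0.4]
grip_width: 0.0004
grip_force: 0.0
```

```bash
cat >> h.py <<'E'
def ends(c,yaw,org):
    P=cloud(c)-[org[0],org[1],0];t=np.radians(yaw)
    e=np.array([np.cos(t),np.sin(t)]);f=np.array([-e[1],e[0]])
    a=P[...,:2]@e*1000;b=P[...,:2]@f*1000;z=P[...,2]*1000;g=c['image'].max(-1)
    for k in range(3):
        m=(abs(b-76*(k-1)-.5)<14)&(abs(a)<60)&(z<70)
        d=m&(g<110)&(z>9)&(z<24)&(a<10)
        print('bay',k,'roof front a',np.percentile(a[m&(z>32)],1).round(1) if (m&(z>32)).sum()>20 else None,'cass a min',np.percentile(a[d],[1,10]).round(1) if d.sum()>10 else None,d.sum())
E
python3 -c "
from h import *
o=get_obs();print(o['force'],o['ee_pos'])
c=shot('wrist');ends(c,21.9,(.5185,.346))"
```

```text
[0.34747054 0.27114177 0.44485429] [0.53710475 0.27192352 0.01297503]
bay 0 roof front a -2.0 cass a min None 1
bay 1 roof front a 3.6 cass a min None 0
bay 2 roof front a 0.9 cass a min None 0
```

Call:
jog_arm(rows=[[[0.0015, 0, 0], 0, 0], [[0, 0, 0], 0, 0]])

```text
time_s: 20.07
ee_pos: [0.5385, 0.2725, 0.013]
eef_rot: [-3.142, -0.0, 0.381]
force: [-0.6, -0.2, -0.7]
grip_width: 0.0006
grip_force: 0.0
```

Call:
jog_arm(rows=[[[0.0015, 0, 0], 0, 0], [[0, 0, 0], 0, 0]])

```text
time_s: 20.23
ee_pos: [0.539, 0.2727, 0.0129]
eef_rot: [3.142, 0.003, 0.381]
force: [-6.9, -3.7, 4.9]
grip_width: 0.0007
grip_force: 3.9
```

Call:
jog_arm(rows=[[[0.0015, 0, 0], 0, 0], [[0, 0, 0], 0, 0]])

```text
time_s: 20.4
ee_pos: [0.5391, 0.2727, 0.0129]
eef_rot: [3.141, 0.006, 0.382]
force: [-18.7, -8.4, 14.0]
grip_width: 0.0003
grip_force: 9.9
```

Solid contact, so it is home. I'll retreat and look.

Call:
jog_arm(rows=[[[-0.006, 0, 0], 0, 0], [[-0.03, 0, 0], 0, 0], [[-0.035, 0, 0], 0, 0], [[-0.03, 0, -0.02], 0, 0.03], [[0, 0, -0.04], 0, 0.06], [[0, 0, -0.04], 0, 0.094], [[0, 0, -0.04], 0, 0.094], [[0, 0, 0], 0, 0.094]])

```text
time_s: 21.07
ee_pos: [0.45, 0.2371, 0.1606]
eef_rot: [-3.141, -0.012, 0.381]
force: [0.6, 1.0, 0.8]
grip_width: 0.03
grip_force: 0.0
```

```bash
python3 -c "
from h import *
c=shot('wrist','w11.png');ends(c,21.9,(.5185,.346))
c=shot('top');rects(c,0.005,0.02,xr=(.4,.56),yr=(-.33,.2));tilt(c,0)
go(.484,-.092,.15,8)"
```

```text
bay 0 roof front a 2.0 cass a min [1.6 1.8] 56
bay 1 roof front a 1.8 cass a min None 0
bay 2 roof front a 1.1 cass a min None 0
476 c 498.0 54.5 sz 110 58 ang -6.6 z 0.0144 col [ 66.   88.5 103. ]
468 c 508.1 -92.1 sz 106 58 ang 7.6 z 0.0146 col [93.  97.  64.5]
-45 z 33.5 b [-30.3  28.4] 29
-35 z 40.4 b [-29.6  26.9] 53
-25 z 48.8 b [-29.8  26.9] 63
-15 z 57.5 b [-29.1  27.5] 65
-5 z 65.3 b [-28.9  27.9] 63
5 z 73.9 b [-28.8  27.8] 67
15 z 82.4 b [-29.6  28.2] 68
25 z 91.2 b [-29.2  27.9] 68
35 z 98.7 b [-28.9  27.4] 60
45 z 98.9 b [-28.5  26. ] 18
at [0.4479 0.2362 0.1542] yaw 21.85 turn 13.85 shift mm [ -9.9 330.    4.2] rows>= 8.0
```

View pics/w11.png

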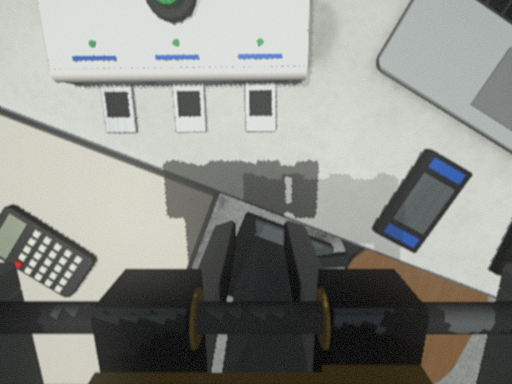

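Yellow is flush in bay 0; all three tongues are clear in front of the dock. Next is blue.

```bash
python3 -c "
from h import *
go(.4732,.061,.075,-6.6)"
```

```text
at [0.4479 0.2362 0.1542] yaw 21.85 turn 28.45 shift mm [ 45.3 171.1  79.2] rows>= 4.7
```

Call:
jog_arm(rows=[[[0, 0, 0], 7.1, 0.094], [[0, 0, 0], 7.1, 0.094], [[0, 0, 0], 7.1, 0.094], [[0, 0, 0], 7.1, 0.094], [[0.009, 0.034, 0], 0, 0.094], [[0.009, 0.034, 0.01], 0, 0.094], [[0.009, 0.034, 0.02], 0, 0.094], [[0.009, 0.034, 0.025], 0, 0.094], [[0.009, 0.035, 0.024], 0, 0.094], [[0, 0, 0], 0, 0.094], [[0, 0, 0], 0, 0.094]])

```text
time_s: 22.08
ee_pos: [0.471, 0.0622, 0.0735]
eef_rot: [3.141, 0.004, -0.117]
force: [0.1, 1.0, -0.1]
grip_width: 0.094
grip_force: 0.0
```

```bash
python3 -c "
from h import *
c=shot('wrist');rects(c,0.005,0.02,xr=(.4,.6),yr=(-.02,.15))
go(.4732,.061,.0045,-6.6)"
```

```text
3466 c 599.2 53.5 sz 149 19 ang 83.2 z 0.0124 col [188. 194. 192.]
9522 c 496.6 58.7 sz 110 58 ang -6.5 z 0.0126 col [77. 80. 82.]
at [0.4716 0.0633 0.0746] yaw -6.63 turn -0.03 shift mm [ 1.9  2.1 70.1] rows>= 1.7
```

Call:
jog_arm(rows=[[[0.0005, 0.0015, 0.02], 0, 0.094], [[0, 0, 0.025], 0, 0.094], [[0, 0, 0.019], 0, 0.094], [[0, 0, 0.005], 0, 0.094], [[0, 0, 0], 0, 0.05], [[0, 0, 0], 0, 0.05], [[0, 0, 0], 0, 0.05], [[0, 0, 0], 0, 0.05], [[0, 0, 0], 0, 0.05], [[0, 0, 0], 0, 0.05], [[0, 0, 0], 0, 0.05], [[0, 0, 0], 0, 0.05]])

```text
time_s: 23.13
ee_pos: [0.4728, 0.0619, 0.0073]
eef_rot: [-3.141, -0.001, -0.114]
force: [-2.0, 0.1, 6.5]
grip_width: 0.0574
grip_force: 35.0
```

Call:
jog_arm(rows=[[[0, 0, 0], 0, 0.05], [[0, 0, 0], 0, 0.05], [[0, 0, -0.01], 0, 0.05], [[0, 0, -0.03], 0, 0.05], [[0, 0, -0.02], 0, 0.05], [[0, 0, -0.02], -7.1, 0.05], [[0, 0, 0], -7.1, 0.05], [[0, 0, 0], -7.1, 0.05], [[0, 0, 0], -7.1, 0.05], [[0, 0, 0], 0, 0.05]])

```text
time_s: 23.97
ee_pos: [0.4724, 0.062, 0.0873]
eef_rot: [3.142, -0.0, 0.387]
force: [-0.5, -0.1, -0.6]
grip_width: 0.0573
grip_force: 35.0
```

```bash
python3 -c "
from h import *
go(.5185-.14*.928,.3455-.14*.373,.03,21.85)"
```

```text
at [0.4724 0.062  0.0873] yaw 22.2 turn 0.35 shift mm [   8.3 -245.9   57.3] rows>= 6.1
```

Call:
jog_arm(rows=[[[0.001, -0.034, 0], 0.3, 0.05], [[0.001, -0.036, 0], 0, 0.05], [[0.001, -0.036, 0], 0, 0.05], [[0.001, -0.036, 0], 0, 0.05], [[0.001, -0.036, 0.01], 0, 0.05], [[0.001, -0.034, 0.015], 0, 0.05], [[0.002, -0.034, 0.015], 0, 0.05], [[0, 0, 0.014], 0, 0.05], [[0, 0, 0], 0, 0.05], [[0, 0, 0], 0, 0.05]])

```text
time_s: 24.8
ee_pos: [0.3891, 0.2933, 0.0327]
eef_rot: [3.141, 0.001, 0.374]
force: [-0.0, -0.7, -1.4]
grip_width: 0.0575
grip_force: 35.0
```

```bash
python3 -c "
from h import *
o=get_obs();print(o['force'],o['ee_pos'],o['eef_rot'][2])
c=shot('wrist');front(c,21.9,(.5185,.346),1)"
```

```text
[-0.02252926 -0.72273093 -1.40687364] [0.38910894 0.29334167 0.03271551] 0.37368380150311853
tongue 0 b [-91.1 -58.4] a [-47.6  -8.6] z 4.3
tongue 1 b [-15.7  17.2] a [-47.6  -8.5] z 4.4
tongue 2 b [60.  92.7] a [-47.6  -8.9] z 4.4
cass a -120 b [-27.5  27.5] mid 0.01 z 37.7
cass a -105 b [-27.9  27.2] mid -0.34 z 37.6
cass a -90 b [-28.3  27. ] mid -0.66 z 37.2
cass a -75 b [-28.7  26.6] mid -1.06 z 36.9
```

Call:
jog_arm(rows=[[[0, -0.0012, 0.008], -0.6, 0.05], [[0, 0, 0.007], 0, 0.05], [[0.005, 0, 0.0018], 0, 0.05], [[0.01, 0, 0], 0, 0.05], [[0.012, 0, 0], 0, 0.05], [[0.012, 0, 0], 0, 0.05], [[0.008, 0, 0], 0, 0.05], [[0.005, 0, 0], 0, 0.05], [[0, 0, 0], 0, 0.05], [[0, 0, 0], 0, 0.05]])

```text
time_s: 25.68
ee_pos: [0.4369, 0.3142, 0.0157]
eef_rot: [3.141, 0.001, 0.386]
force: [-0.1, 0.4, -1.7]
grip_width: 0.0572
grip_force: 35.0
```

```bash
python3 -c "
from h import *
o=get_obs();print(o['force'],o['ee_pos'],o['eef_rot'][2])
c=shot('wrist');front(c,21.9,(.5185,.346),1)"
```

```text
[-0.07116056  0.36539805 -1.74323548] [0.43694523 0.31415313 0.01574889] 0.38634622603218527
roof b [-115.   119.9] front a 2.1 42343
tongue 0 b [-91.  -58.3] a [-47.5  -8.8] z 4.3
tongue 2 b [60.1 92.8] a [-47.8  -8.8] z 4.3
cass a -120 b [-25.2  29.7] mid 2.22 z 21.0
cass a -105 b [-26.8  30.8] mid 1.96 z 21.0
cass a -90 b [-34.9  35. ] mid 0.02 z 21.8
cass a -75 b [-25.7  29.2] mid 1.74 z 20.9
cass a -60 b [-25.8  29. ] mid 1.6 z 20.7
cass a -45 b [-25.8  28.7] mid 1.43 z 20.6
cass a -30 b [-26.6  29.3] mid 1.33 z 20.2
```

Call:
jog_arm(rows=[[[0.003, 0.0005, 0], 0, 0.05], [[0.005, 0, 0], 0, 0.05], [[0.006, 0, 0], 0, 0.05], [[0.006, 0, 0], 0, 0.05], [[0.008, 0, 0], 0, 0.05], [[0.008, 0, 0], 0, 0.05], [[0.008, 0, 0], 0, 0.05], [[0, 0, 0], 0, 0.05]])

```text
time_s: 26.4
ee_pos: [0.4795, 0.331, 0.0159]
eef_rot: [-3.141, -0.001, 0.386]
force: [-0.5, 0.1, -1.9]
grip_width: 0.0574
grip_force: 35.0
```

Call:
jog_arm(rows=[[[0.008, 0, 0], 0, 0.05], [[0.008, 0, 0], 0, 0.05], [[0.007, 0, 0], 0, 0.05], [[0.005, 0, 0], 0, 0.05], [[0, 0, 0.0015], 0, 0.05], [[0, 0, 0], 0, 0.06], [[0, 0, 0], 0, 0.066], [[0, 0, 0], 0, 0.07], [[0, 0, -0.01], 0, 0.07], [[0, 0, -0.03], 0, 0.06], [[0, 0, -0.03], 0, 0.03], [[-0.03, 0, 0], 0, 0]])

```text
time_s: 27.4
ee_pos: [0.4809, 0.332, 0.0914]
eef_rot: [-3.14, -0.011, 0.386]
force: [-0.2, 0.7, 0.9]
grip_width: 0.0533
grip_force: 0.0
```

Call:
jog_arm(rows=[[[-0.032, 0, 0], 0, 0], [[0, 0, 0], 0, 0], [[0, 0, 0], 0, 0], [[0, 0, 0], 0, 0], [[0, 0, 0], 0, 0], [[0, 0, 0.015], 0, 0], [[0, 0, 0.02], 0, 0], [[0, 0, 0.02], 0, 0], [[0, 0, 0.013], 0, 0], [[0, 0, 0], 0, 0]])

```text
time_s: 28.23
ee_pos: [0.4459, 0.3171, 0.0138]
eef_rot: [3.141, 0.004, 0.386]
force: [-0.2, -0.7, -0.8]
grip_width: 0.0005
grip_force: 0.0
```

```bash
python3 -c "
from h import *
o=get_obs();print(o['force'],o['ee_pos'],o['grip_width'])
go(.5107,.3432,.0125,21.85)
c=shot('wrist');front(c,21.9,(.5185,.346),1)"
```

```text
[-0.15569283 -0.65965328 -0.76241238] [0.44594035 0.31708671 0.01375716] 0.0004550422327743854
at [0.4459 0.3171 0.0138] yaw 22.13 turn 0.28 shift mm [69.8 -0.1  1.3] rows>= 1.7
roof b [-115.2  119.5] front a 2.4 52423
tongue 0 b [-91.1 -58.3] a [-47.4  -8.7] z 4.3
tongue 2 b [60.1 92.8] a [-47.8  -8.6] z 4.3
cass a -75 b [-10.5  13.2] mid 1.39 z 49.8
cass a -45 b [-26.   29.7] mid 1.87 z 18.2
cass a -30 b [-25.8  29.2] mid 1.73 z 18.5
```

Call:
jog_arm(rows=[[[0.008, 0, 0.001], 0, 0], [[0.01, 0, 0], 0, 0], [[0.01, 0, 0], 0, 0], [[0.008, 0, 0], 0, 0], [[0.008, 0, 0], 0, 0], [[0.008, 0, 0], 0, 0], [[0.006, 0, 0], 0, 0], [[0.005, 0, 0], 0, 0], [[0.003, 0, 0], 0, 0], [[0, 0, 0], 0, 0]])

```text
time_s: 29.12
ee_pos: [0.5082, 0.3428, 0.0154]
eef_rot: [-3.142, -0.0, 0.387]
force: [-0.1, -1.2, 0.4]
grip_width: 0.0005
grip_force: 0.0
```

Call:
jog_arm(rows=[[[0.0015, 0, 0], 0, 0], [[0, 0, 0], 0, 0]])

```text
time_s: 29.28
ee_pos: [0.5091, 0.3432, 0.0154]
eef_rot: [-3.142, -0.0, 0.387]
force: [0.2, -0.6, 0.3]
grip_width: 0.0004
grip_force: 0.0
```

Call:
jog_arm(rows=[[[0.0015, 0, 0], 0, 0], [[0, 0, 0], 0, 0]])

```text
time_s: 29.45
ee_pos: [0.5097, 0.3434, 0.0153]
eef_rot: [3.141, 0.002, 0.387]
force: [-5.5, -3.3, 4.0]
grip_width: 0.0002
grip_force: 3.3
```

Call:
jog_arm(rows=[[[0.0015, 0, 0], 0, 0], [[0, 0, 0], 0, 0]])

```text
time_s: 29.62
ee_pos: [0.5098, 0.3435, 0.0153]
eef_rot: [3.141, 0.006, 0.387]
force: [-17.1, -8.1, 11.6]
grip_width: 0.0004
grip_force: 9.2
```

Home. I'll retreat and head for orange.

Call:
jog_arm(rows=[[[-0.006, 0, 0], 0, 0], [[-0.03, 0, 0], 0, 0], [[-0.035, 0, 0], 0, 0], [[-0.015, 0, -0.02], 0, 0.03], [[0, 0, -0.04], 0, 0.06], [[0, 0, -0.04], 0, 0.094], [[0, 0, -0.04], 7, 0.094], [[0, 0, 0], 7, 0.094]])

```text
time_s: 30.28
ee_pos: [0.4345, 0.3134, 0.1635]
eef_rot: [-3.137, -0.011, 0.137]
force: [0.3, 0.6, 0.4]
grip_width: 0.0301
grip_force: 0.0
```

```bash
python3 -c "
from h import *
c=shot('wrist');ends(c,21.9,(.5185,.346))
c=shot('top');rects(c,0.005,0.02,xr=(.4,.56),yr=(-.4,.2))
go(.4837,-.0918,.1,8)"
```

```text
bay 0 roof front a 2.3 cass a min [1.4 1.6] 28
bay 1 roof front a 1.7 cass a min [0.7 0.8] 34
bay 2 roof front a 1.0 cass a min None 0
453 c 508.1 -92.0 sz 106 58 ang 7.7 z 0.0147 col [ 95. 100.  75.]
at [0.4326 0.3121 0.1569] yaw 8.01 turn 0.01 shift mm [ -5.7 407.1  56.9] rows>= 9.9
```

Call:
jog_arm(rows=[[[-0.0005, 0.034, 0], 0, 0.094], [[-0.0005, 0.037, 0], 0, 0.094], [[-0.0005, 0.037, 0], 0, 0.094], [[-0.0005, 0.037, 0], 0, 0.094], [[-0.0005, 0.038, 0], 0, 0.094], [[-0.0005, 0.038, 0], 0, 0.094], [[-0.0005, 0.038, 0.01], 0, 0.094], [[-0.0005, 0.037, 0.015], 0, 0.094], [[-0.0005, 0.037, 0.02], 0, 0.094], [[-0.0005, 0.037, 0.02], 0, 0.094], [[-0.0005, 0.037, 0.02], 0, 0.094], [[0, 0, 0], 0, 0.094]])

```text
time_s: 31.38
ee_pos: [0.4822, -0.095, 0.0663]
eef_rot: [-3.14, 0.006, 0.143]
force: [-0.2, 0.7, -1.1]
grip_width: 0.0939
grip_force: 0.0
```

```bash
python3 -c "
from h import *
c=shot('wrist');rects(c,0.005,0.02,xr=(.4,.56),yr=(-.17,-.02))
c=shot('wrist');rects(c,0.005,0.02,dark=140,xr=(.4,.57),yr=(-.17,-.02))
go(.4837,-.0918,.0055,8)"
```

```text
9772 c 508.8 -87.8 sz 109 58 ang 7.8 z 0.0126 col [78. 70. 68.]
8986 c 508.8 -87.8 sz 110 58 ang 7.8 z 0.0126 col [73. 64. 61.]
at [ 0.4831 -0.0913  0.0691] yaw 8.22 turn 0.22 shift mm [ 0.5  0.5 63.6] rows>= 1.5
```

Call:
jog_arm(rows=[[[0.001, 0, 0.02], 0.3, 0.094], [[0, 0, 0.022], 0, 0.094], [[0, 0, 0.017], 0, 0.094], [[0, 0, 0.004], 0, 0.094], [[0, 0, 0], 0, 0.05], [[0, 0, 0], 0, 0.05], [[0, 0, 0], 0, 0.05], [[0, 0, 0], 0, 0.05], [[0, 0, 0], 0, 0.05], [[0, 0, 0], 0, 0.05], [[0, 0, 0], 0, 0.05], [[0, 0, 0], 0, 0.05]])

```text
time_s: 32.48
ee_pos: [0.4857, -0.0907, 0.0086]
eef_rot: [3.141, -0.001, 0.137]
force: [-1.3, 1.1, 6.3]
grip_width: 0.0574
grip_force: 35.0
```

Call:
jog_arm(rows=[[[0, 0, 0], 0, 0.05], [[0, 0, 0], 0, 0.05], [[0, 0, -0.01], 0, 0.05], [[0, 0, -0.03], 0, 0.05], [[0, 0, -0.03], 0, 0.05], [[0, 0, -0.03], -7, 0.05], [[0, 0, 0], -7, 0.05], [[0, 0, 0], 0, 0.05]])

```text
time_s: 33.15
ee_pos: [0.4859, -0.0908, 0.11]
eef_rot: [3.14, -0.002, 0.387]
force: [-1.0, 0.9, -1.7]
grip_width: 0.0574
grip_force: 35.0
```

```bash
python3 -c "
from h import *
go(.5185-.14*.928-.0283,.3455-.14*.373+.0705,.03,22.0)"
```

```text
at [ 0.4859 -0.0908  0.11  ] yaw 22.2 turn 0.2 shift mm [  53.8 -468.5   80. ] rows>= 11.5
```

Call:
jog_arm(rows=[[[0.003, -0.034, 0], 0, 0.05], [[0.004, -0.039, 0], 0, 0.05], [[0.005, -0.039, 0], 0, 0.05], [[0.005, -0.04, 0], 0, 0.05], [[0.005, -0.04, 0], 0, 0.05], [[0.005, -0.04, 0], 0, 0.05], [[0.005, -0.04, 0], 0, 0.05], [[0.005, -0.04, 0], 0, 0.05], [[0.005, -0.04, 0], 0, 0.05], [[0.005, -0.039, 0], 0, 0.05], [[0.004, -0.039, 0], 0, 0.05], [[0.003, -0.0385, 0.01], 0, 0.05]])

```text
time_s: 34.15
ee_pos: [0.3604, 0.3664, 0.0987]
eef_rot: [-3.141, -0.001, 0.377]
force: [2.1, 0.5, -0.3]
grip_width: 0.0574
grip_force: 35.0
```

Call:
jog_arm(rows=[[[0, 0, 0.02], 0, 0.05], [[0, 0, 0.03], 0, 0.05], [[0, 0, 0.02], 0, 0.05], [[0, 0, 0], 0, 0.05], [[0, 0, 0], 0, 0.05]])

```text
time_s: 34.57
ee_pos: [0.3605, 0.3637, 0.0273]
eef_rot: [3.141, 0.003, 0.379]
force: [-0.1, -0.3, -0.9]
grip_width: 0.0573
grip_force: 35.0
```

```bash
python3 -c "
from h import *
o=get_obs();print(o['force'],o['ee_pos'],o['eef_rot'][2])
c=shot('wrist');front(c,21.9,(.5185,.346),2)"
```

```text
[-0.12606573 -0.3427401  -0.90244484] [0.36048478 0.36372365 0.02731006] 0.3785025427085431
tongue 0 b [-79.5 -57.9] a [-47.7  -8.9] z 4.2
tongue 1 b [-15.   17.7] a [-47.5  -8.7] z 4.3
tongue 2 b [60.5 93.2] a [-47.8  -8.6] z 4.4
cass a -120 b [ 48.6 103.6] mid 76.07 z 31.1
cass a -105 b [ 48.4 103.1] mid 75.76 z 31.0
cass a -90 b [ 47.9 103. ] mid 75.46 z 30.6
cass a -75 b [ 47.8 103.4] mid 75.57 z 30.3
```

Call:
jog_arm(rows=[[[0, -0.0014, 0.006], -0.3, 0.05], [[0, 0, 0.004], 0, 0.05], [[0.005, 0, 0], 0, 0.05], [[0.01, 0, 0], 0, 0.05], [[0.012, 0, 0], 0, 0.05], [[0.012, 0, 0], 0, 0.05], [[0.008, 0, 0], 0, 0.05], [[0.005, 0, 0], 0, 0.05], [[0, 0, 0], 0, 0.05], [[0, 0, 0], 0, 0.05]])

```text
time_s: 35.45
ee_pos: [0.4086, 0.3851, 0.0179]
eef_rot: [3.142, 0.0, 0.386]
force: [-0.1, 0.6, -1.6]
grip_width: 0.0573
grip_force: 35.0
```

```bash
python3 -c "
from h import *
o=get_obs();print(o['force'],o['ee_pos'],o['eef_rot'][2])
c=shot('wrist');front(c,21.9,(.5185,.346),2)"
```

```text
[-0.10232811  0.60729332 -1.64945741] [0.40855122 0.38508526 0.01792718] 0.38647392493497246
roof b [-41.6 121.1] front a 1.9 29214
tongue 0 b [-81.  -58.1] a [-47.5  -9.1] z 4.2
tongue 1 b [-15.   17.7] a [-47.8  -8.7] z 4.3
cass a -120 b [ 51.1 105.9] mid 78.5 z 22.0
cass a -105 b [ 49.7 107.1] mid 78.37 z 21.9
cass a -90 b [ 41.1 110.9] mid 75.98 z 22.8
cass a -75 b [ 50.8 105.8] mid 78.29 z 21.8
cass a -60 b [ 50.7 105.4] mid 78.05 z 21.7
cass a -45 b [ 50.6 105.3] mid 77.95 z 21.5
cass a -30 b [ 49.9 105.8] mid 77.84 z 21.2
```

Call:
jog_arm(rows=[[[0.003, 0.0005, 0.001], 0, 0.05], [[0.005, 0, 0], 0, 0.05], [[0.006, 0, 0], 0, 0.05], [[0.006, 0, 0], 0, 0.05], [[0.008, 0, 0], 0, 0.05], [[0.008, 0, 0], 0, 0.05], [[0.008, 0, 0], 0, 0.05], [[0, 0, 0], 0, 0.05]])

```text
time_s: 36.17
ee_pos: [0.4511, 0.4018, 0.017]
eef_rot: [-3.141, -0.001, 0.386]
force: [-0.2, -1.2, -1.6]
grip_width: 0.0577
grip_force: 35.0
```

Call:
jog_arm(rows=[[[0.008, 0, 0], 0, 0.05], [[0.008, 0, 0], 0, 0.05], [[0.007, 0, 0], 0, 0.05], [[0.005, 0, 0], 0, 0.05], [[0, 0, 0.0015], 0, 0.05], [[0, 0, 0], 0, 0.06], [[0, 0, 0], 0, 0.066], [[0, 0, 0], 0, 0.07], [[0, 0, -0.01], 0, 0.07], [[0, 0, -0.03], 0, 0.06], [[0, 0, -0.03], 0, 0.03], [[-0.03, 0, 0], 0, 0]])

```text
time_s: 37.17
ee_pos: [0.4523, 0.403, 0.0926]
eef_rot: [-3.139, -0.011, 0.385]
force: [0.1, -0.4, 0.4]
grip_width: 0.0537
grip_force: 0.0
```

Call:
jog_arm(rows=[[[-0.032, 0, 0], 0, 0], [[0, 0, 0], 0, 0], [[0, 0, 0], 0, 0], [[0, 0, 0], 0, 0], [[0, 0, 0], 0, 0], [[0, 0, 0.015], 0, 0], [[0, 0, 0.02], 0, 0], [[0, 0, 0.02], 0, 0], [[0, 0, 0.013], 0, 0], [[0, 0, 0], 0, 0]])

```text
time_s: 38.0
ee_pos: [0.4176, 0.3877, 0.0148]
eef_rot: [3.14, 0.004, 0.386]
force: [-0.5, 0.3, -1.1]
grip_width: 0.0003
grip_force: 0.0
```

```bash
python3 -c "
from h import *
o=get_obs();print(o['force'],o['ee_pos'],o['grip_width'])
go(.4815,.414,.0135,21.85)
c=shot('wrist');front(c,21.9,(.5185,.346),2)"
```

```text
[-0.49255978  0.28240993 -1.06664982] [0.41757223 0.3876988  0.01480869] 0.00033723530701601647
at [0.4176 0.3877 0.0148] yaw 22.13 turn 0.28 shift mm [69.1 -0.6  1.3] rows>= 1.7
roof b [-41.4 121.1] front a 2.3 36019
tongue 0 b [-81.7 -58.2] a [-47.5  -8.6] z 4.3
tongue 1 b [-15.   17.6] a [-47.6  -8.7] z 4.3
cass a -75 b [65.7 89.3] mid 77.5 z 50.3
cass a -60 b [ 52.1 102.5] mid 77.3 z 16.9
cass a -45 b [ 50.4 106. ] mid 78.19 z 18.3
cass a -30 b [ 50.6 105.4] mid 78.01 z 18.5
```

Call:
jog_arm(rows=[[[0.008, 0, 0.001], 0, 0], [[0.01, 0, 0], 0, 0], [[0.01, 0, 0], 0, 0], [[0.008, 0, 0], 0, 0], [[0.008, 0, 0], 0, 0], [[0.008, 0, 0], 0, 0], [[0.006, 0, 0], 0, 0], [[0.005, 0, 0], 0, 0], [[0.003, 0, 0], 0, 0], [[0, 0, 0], 0, 0]])

```text
time_s: 38.88
ee_pos: [0.4798, 0.4135, 0.0165]
eef_rot: [-3.142, -0.0, 0.386]
force: [-0.2, 0.4, -0.0]
grip_width: 0.0004
grip_force: 0.0
```

Call:
jog_arm(rows=[[[0.0015, 0, 0], 0, 0], [[0, 0, 0], 0, 0]])

```text
time_s: 39.05
ee_pos: [0.4805, 0.4139, 0.0164]
eef_rot: [3.141, 0.001, 0.387]
force: [-0.3, -0.7, -0.2]
grip_width: 0.0003
grip_force: 0.2
```

Call:
jog_arm(rows=[[[0.0015, 0, 0], 0, 0], [[0, 0, 0], 0, 0]])

```text
time_s: 39.22
ee_pos: [0.4807, 0.414, 0.0164]
eef_rot: [3.141, 0.004, 0.387]
force: [-10.9, -5.6, 6.2]
grip_width: 0.0003
grip_force: 6.0
```

Call:
jog_arm(rows=[[[0.0015, 0, 0], 0, 0], [[0, 0, 0], 0, 0]])

```text
time_s: 39.38
ee_pos: [0.4808, 0.414, 0.0163]
eef_rot: [3.14, 0.007, 0.387]
force: [-20.5, -10.7, 14.3]
grip_width: 0.0004
grip_force: 11.9
```

Call:
jog_arm(rows=[[[-0.006, 0, 0], 0, 0], [[-0.03, 0, 0], 0, 0], [[-0.035, 0, 0], 0, 0], [[-0.015, 0, -0.02], 0, 0], [[0, 0, -0.04], 0, 0], [[0, 0, -0.04], 0, 0], [[0, 0, -0.03], 0, 0], [[0, 0, 0], 0, 0], [[0, 0, 0], 0, 0]])

```text
time_s: 40.13
ee_pos: [0.4043, 0.3831, 0.1481]
eef_rot: [-3.141, -0.004, 0.387]
force: [-0.9, 0.1, -0.7]
grip_width: 0.0004
grip_force: 0.0
```

```bash
python3 -c "
from h import *
c=shot('wrist','w12.png');ends(c,21.9,(.5185,.346))
P=cloud(c);im=c['image'].astype(int)
m=(im[...,1]>im[...,0]+40)&(im[...,1]>im[...,2]+20)&(P[...,2]>.044)&(P[...,2]<.08)
print('green',m.sum(),np.nanmedian(P[m],0).round(4),(np.nanpercentile(P[m],[2,98],axis=0)).round(4).tolist())
c=shot('top');print('top');tilt(c)
P=cloud(c);im=c['image'].astype(int)
m=(im[...,1]>im[...,0]+40)&(im[...,1]>im[...,2]+20)&(P[...,2]>.044)&(P[...,2]<.08)&(P[...,1]>.2)
b=np.nanmean(P[m],0);print('green',m.sum(),b);rects(c,0.005,0.02,xr=(.4,.56),yr=(-.4,.2))
"
```

```text
bay 0 roof front a 2.0 cass a min [1.3 1.4] 32
bay 1 roof front a 1.6 cass a min [-1.3 -1.2] 110
bay 2 roof front a 1.2 cass a min [0.4 0.4] 25
green 365 [0.5767 0.3714 0.0614] [[0.5716, 0.362, 0.0596], [0.5838, 0.3829, 0.0631]]
top
-45 z 33.8 b [-28.6  27. ] 22
-35 z 40.1 b [-29.6  26.8] 60
-25 z 48.7 b [-29.3  27.2] 59
-15 z 56.7 b [-28.6  26.2] 64
-5 z 65.1 b [-29.8  28.2] 69
5 z 74.8 b [-28.7  28. ] 63
15 z 81.8 b [-28.8  27.9] 66
25 z 90.4 b [-29.   28.2] 70
35 z 98.6 b [-29.   27.3] 65
45 z 99.5 b [-28.5  25.6] 16
green 54 [0.58207307 0.37242711 0.06153686]
```

View pics/w12.png

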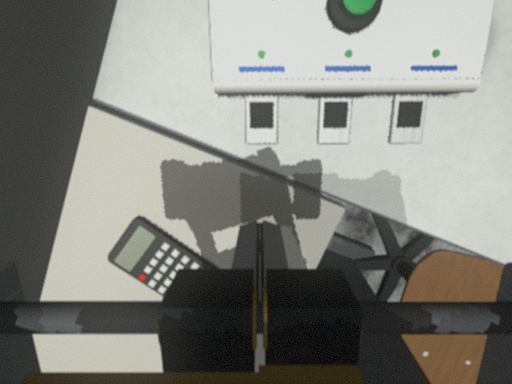

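All three ends are inside the mouths, but bay 1 reads about 2 mm further out than the others. I'll push it once more.

```bash
python3 -c "
from h import *
go(.4634,.3249,.015,22.13)"
```

```text
at [0.4034 0.3823 0.1455] yaw 22.15 turn 0.02 shift mm [ 33.9  75.8 130.5] rows>= 3.7
```

Call:
jog_arm(rows=[[[0, 0.025, 0.0], 0, 0], [[0, 0.03, 0.02], 0, 0], [[0, 0.021, 0.03], 0, 0], [[0, 0, 0.035], 0, 0], [[0, 0, 0.03], 0, 0], [[0.01, 0, 0.014], 0, 0], [[0.024, 0, 0], 0, 0], [[0.015, 0, 0], 0, 0], [[0.015, 0, 0], 0, 0], [[0.01, 0, 0], 0, 0], [[0.004, 0, 0], 0, 0], [[0, 0, 0], 0, 0]])

```text
time_s: 41.23
ee_pos: [0.5044, 0.3414, 0.016]
eef_rot: [3.141, 0.002, 0.386]
force: [-0.5, 0.4, 0.4]
grip_width: 0.0003
grip_force: 0.0
```

Call:
jog_arm(rows=[[[0.0015, 0, 0], 0, 0], [[0.0015, 0, 0], 0, 0], [[0, 0, 0], 0, 0]])

```text
time_s: 41.48
ee_pos: [0.5072, 0.3427, 0.0174]
eef_rot: [3.142, 0.0, 0.387]
force: [-1.1, -0.8, -0.2]
grip_width: 0.0008
grip_force: 0.1
```

Call:
jog_arm(rows=[[[0.0015, 0, 0], 0, 0], [[0.001, 0, 0], 0, 0], [[0, 0, 0], 0, 0]])

```text
time_s: 41.73
ee_pos: [0.5096, 0.3437, 0.0175]
eef_rot: [3.142, 0.001, 0.387]
force: [-2.5, -1.4, 0.7]
grip_width: 0.0004
grip_force: 1.3
```

Call:
jog_arm(rows=[[[0.0015, 0, 0], 0, 0], [[0, 0, 0], 0, 0], [[-0.006, 0, 0], 0, 0], [[-0.02, 0, 0], 0, 0], [[-0.02, 0, -0.01], 0, 0], [[0, 0, -0.04], 0, 0], [[0, 0, -0.04], 0, 0], [[0, 0, -0.04], 0, 0], [[0, 0, -0.02], 0, 0], [[0, 0, 0], 0, 0], [[0, 0, 0], 0, 0]])

```text
time_s: 42.65
ee_pos: [0.4689, 0.3272, 0.1684]
eef_rot: [-3.141, -0.003, 0.387]
force: [0.5, -0.2, -1.4]
grip_width: 0.0001
grip_force: 0.0
```

```bash
python3 -c "
from h import *
c=shot('wrist','w13.png');ends(c,21.9,(.5185,.346))
P=cloud(c);im=c['image'].astype(int)
m=(im[...,1]>im[...,0]+40)&(im[...,1]>im[...,2]+20)&(P[...,2]>.044)&(P[...,2]<.08)
q=np.nanpercentile(P[m],[1,99],axis=0);r=cv2.minEnclosingCircle((P[m][:,:2]*1000).astype(np.float32));print('green',m.sum(),q.round(4).tolist(),r,np.nanmedian(P[m],0))
go(r[0][0]/1000,r[0][1]/1000,.08)
"
```

```text
bay 0 roof front a 2.1 cass a min None 0
bay 1 roof front a 1.9 cass a min None 0
bay 2 roof front a 1.6 cass a min None 0
green 765 [[0.5717, 0.3621, 0.0593], [0.5962, 0.3863, 0.063]] ((584.7769165039062, 374.06976318359375), 13.98253345489502) [0.5840297  0.37429182 0.06138175]
at [0.4684 0.3268 0.1669] yaw 22.15 turn 0 shift mm [1.256e+02 1.000e-01 8.690e+01] rows>= 3.7
```

View pics/w13.png

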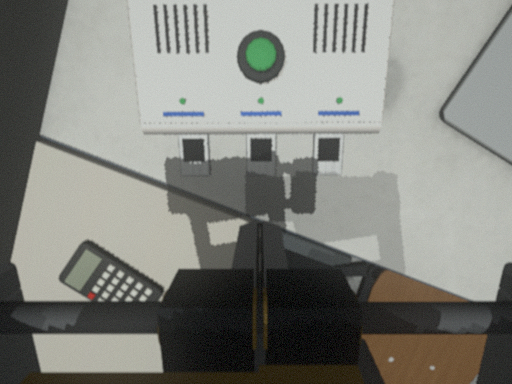

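All ends are home, with nothing protruding below the front edge (row 130). The button is at (261,54). Going over it.

Call:
jog_arm(rows=[[[0.03, 0, 0], 0, 0], [[0.034, 0, 0], 0, 0], [[0.034, 0, 0.02], 0, 0], [[0.027, 0, 0.03], 0, 0], [[0, 0, 0.03], 0, 0], [[0, 0, 0.006], 0, 0], [[0, 0, 0], 0, 0], [[0, 0, 0], 0, 0]])

```text
time_s: 43.37
ee_pos: [0.5841, 0.3741, 0.0822]
eef_rot: [3.142, 0.0, 0.387]
force: [-0.0, -0.1, 1.2]
grip_width: 0.0002
grip_force: 0.0
```

```bash
python3 -c "
from h import *
go(.5848,.3741,.057)
c=shot('top');print('top');tilt(c);rects(c,0.005,0.02,xr=(.4,.56),yr=(-.4,.2))"
```

```text
at [0.5841 0.3741 0.0822] yaw 22.16 turn 0 shift mm [ 0.6  0.3 25.2] rows>= 0.6
top
-45 z 34.6 b [-28.   26.9] 24
-35 z 41.0 b [-29.   27.7] 55
-25 z 48.9 b [-28.7  26.9] 60
-15 z 57.4 b [-29.7  26.9] 64
-5 z 64.9 b [-28.3  27.9] 63
5 z 73.5 b [-28.1  28. ] 69
15 z 82.5 b [-29.6  28.1] 68
25 z 91.2 b [-28.8  27.9] 66
35 z 98.3 b [-28.9  27.2] 63
45 z 99.5 b [-28.8  25. ] 18
```

Call:
jog_arm(rows=[[[0, 0, 0.01], 0, 0], [[0, 0, 0.006], 0, 0], [[0, 0, 0.003], 0, 0], [[0, 0, 0.002], 0, 0], [[0, 0, 0.002], 0, 0], [[0, 0, 0], 0, 0], [[0, 0, 0], 0, 0]])

```text
time_s: 44.0
ee_pos: [0.5843, 0.3742, 0.0588]
eef_rot: [-3.142, 0.0, 0.387]
force: [-3.2, -1.0, 3.7]
grip_width: 0.0004
grip_force: 2.0
```

Call:
jog_arm(rows=[[[0, 0, 0.0015], 0, 0], [[0, 0, 0], 0, 0], [[0, 0, 0], 0, 0]])

```text
time_s: 44.25
ee_pos: [0.5845, 0.3742, 0.0573]
eef_rot: [-3.141, -0.001, 0.387]
force: [-1.9, -1.8, 4.2]
grip_width: 0.0004
grip_force: 2.4
```

Call:
jog_arm(rows=[[[0, 0, 0.0015], 0, 0], [[0, 0, 0], 0, 0], [[0, 0, 0], 0, 0]])

```text
time_s: 44.5
ee_pos: [0.5846, 0.3743, 0.0571]
eef_rot: [-3.141, -0.001, 0.387]
force: [-7.4, -4.2, 14.3]
grip_width: 0.0006
grip_force: 7.4
```

Call:
jog_arm(rows=[[[0, 0, 0.0015], 0, 0], [[0, 0, 0], 0, 0], [[0, 0, 0], 0, 0]])

```text
time_s: 44.75
ee_pos: [0.5848, 0.3744, 0.0569]
eef_rot: [-3.141, -0.002, 0.387]
force: [-11.2, -6.0, 24.5]
grip_width: 0.0003
grip_force: 12.2
```

The button bottomed out at 24 N. Now I release it and back away.

Call:
jog_arm(rows=[[[0, 0, -0.006], 0, 0], [[0, 0, -0.02], 0, 0], [[0, 0, -0.03], 0, 0], [[0, 0, -0.04], 0, 0], [[-0.03, 0, -0.03], 0, 0], [[-0.035, 0, 0], 0, 0], [[-0.035, 0, 0], 0, 0], [[0, 0, 0], 0, 0], [[0, 0, 0], 0, 0]])

```text
time_s: 45.5
ee_pos: [0.4914, 0.3364, 0.1799]
eef_rot: [-3.142, -0.001, 0.387]
force: [0.2, 0.6, -0.2]
grip_width: 0.0002
grip_force: 0.0
```

```bash
python3 -c "
from h import *
c=shot('wrist');ends(c,21.9,(.5185,.346))
P=cloud(c);im=c['image'].astype(int)
m=(im[...,1]>im[...,0]+40)&(im[...,1]>im[...,2]+20)&(P[...,2]>.044)&(P[...,2]<.08)
print(np.nanmedian(P[m],0))
print(hand_in())"
```

```text
bay 0 roof front a 2.2 cass a min None 0
bay 1 roof front a 2.1 cass a min None 0
bay 2 roof front a 1.8 cass a min None 0
[0.58418066 0.37437966 0.06127997]
the job is handed in; nothing more can be done
None
```

I handed the job in at about 46 s (no verdict came back): by my camera and force readings, all three cassettes are home flush, the plate leans face up and centred on the easel, and the button was pressed to its stop and released.

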